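# Lay out stone slips on the sloping template board

## Task

Clear the sloping slate board first: put the file in the tool tray and both lumps of waste stone in the scrap bin. Then lay every stone slip from the bench flat on the slate inside the paper outline of its own length, its long side up the slope and its lower end against the wooden ledge (an outline whose slip is not there stays empty). Leave the jar, the pencil pot and the whetstone where they are.

Things in the scene. Friction and masses are not known exactly. Their poses are not given: they have to be found in the camera images.
- board: Fixed slate board, 500 mm wide, 150 mm up the slope, rising away from the robot at 0.35 rad. Origin: mid-width on the slate's face at its foot, where it meets the wooden ledge, 62 mm above the bench. x up the slope, y along the ledge to the left, z out of the slate. The ledge (10 mm thick, on the -x side) stands 10 mm proud of the slate all along the foot.
- file: Flat file, wooden handle, lying on the slate; 200 mm long, about 110 g. Handle 100 x 20 x 16 mm (length, width, height) on the -x side, blade 100 x 14 x 6 mm on the +x side. Origin: mid-length on the flat underside, where handle meets blade, within 1 cm of the balance point; z up. Grip it across the handle 20 mm from the origin towards -x.
- tray: Open wooden tool tray, fixed, 270 x 95 x 28 mm outside, walls and floor 5 mm. Origin: centre of its underside on the bench, x along its length. On one side of the board (left or right, changes from start to start).
- bin: Open grey plastic scrap bin, fixed, 150 x 130 x 65 mm outside, walls and floor 4 mm. Origin: centre of its underside on the bench, x along its length. On the other side of the board from the tray.
- offcut_a: One of two like lumps of waste stone lying on the slate, this one nearer the left end; about 100 g: a block 44 x 30 x 24 mm (x, y, z) with a smaller lump, 18 mm high, worked into its +x end. Origin: centre of the block's underside; z up. Grip it across y (30 mm wide) about 8 mm from the origin towards -x.
- offcut_b: One of two like lumps of waste stone lying on the slate, this one nearer the right end; about 100 g: a block 44 x 30 x 24 mm (x, y, z) with a smaller lump, 18 mm high, worked into its +x end. Origin: centre of the block's underside; z up. Grip it across y (30 mm wide) about 8 mm from the origin towards -x.
- slip_46: Rectangular slip of beige stone, 46 mm long, 34 mm wide, 14 mm thick, about 59 g; starts lying flat on the bench between robot and board. Origin: its centre; x along its length, y across its width, z through its thickness. Either end may go down. May be absent.
- spot_46 (a point): Where the 46 mm slip's centre belongs: mid-outline, 7 mm out from the slate, 23 mm up the slope from the ledge. Axes as the board's. The outline: dark lines on a paper patch on the slate, open at the ledge, inside 38 mm wide and 48 mm up the slope. Five outlines in a row, 84 mm apart, order varies.
- slip_58: Rectangular slip of beige stone, 58 mm long, 34 mm wide, 14 mm thick, about 75 g; starts lying flat on the bench between robot and board. Origin: its centre; x along its length, y across its width, z through its thickness. Either end may go down. May be absent.
- spot_58 (a point): Where the 58 mm slip's centre belongs: mid-outline, 7 mm out from the slate, 29 mm up the slope from the ledge. Axes as the board's. The outline: dark lines on a paper patch on the slate, open at the ledge, inside 38 mm wide and 60 mm up the slope. Five outlines in a row, 84 mm apart, order varies.
- slip_70: Rectangular slip of beige stone, 70 mm long, 34 mm wide, 14 mm thick, about 90 g; starts lying flat on the bench between robot and board. Origin: its centre; x along its length, y across its width, z through its thickness. Either end may go down. May be absent.
- spot_70 (a point): Where the 70 mm slip's centre belongs: mid-outline, 7 mm out from the slate, 35 mm up the slope from the ledge. Axes as the board's. The outline: dark lines on a paper patch on the slate, open at the ledge, inside 38 mm wide and 72 mm up the slope. Five outlines in a row, 84 mm apart, order varies.
- slip_82: Rectangular slip of beige stone, 82 mm long, 34 mm wide, 14 mm thick, about 106 g; starts lying flat on the bench between robot and board. Origin: its centre; x along its length, y across its width, z through its thickness. Either end may go down. May be absent.
- spot_82 (a point): Where the 82 mm slip's centre belongs: mid-outline, 7 mm out from the slate, 41 mm up the slope from the ledge. Axes as the board's. The outline: dark lines on a paper patch on the slate, open at the ledge, inside 38 mm wide and 84 mm up the slope. Five outlines in a row, 84 mm apart, order varies.
- slip_94: Rectangular slip of beige stone, 94 mm long, 34 mm wide, 14 mm thick, about 121 g; starts lying flat on the bench between robot and board. Origin: its centre; x along its length, y across its width, z through its thickness. Either end may go down. May be absent.
- spot_94 (a point): Where the 94 mm slip's centre belongs: mid-outline, 7 mm out from the slate, 47 mm up the slope from the ledge. Axes as the board's. The outline: dark lines on a paper patch on the slate, open at the ledge, inside 38 mm wide and 96 mm up the slope. Five outlines in a row, 84 mm apart, order varies.
- jar: Amber glass jar with steel lid, 68 mm across, 85 mm high, bystander behind the board. Origin: centre of its underside.
- pot: White pot with pencils, 68 mm across, 90 mm high (pencils 160 mm), bystander behind the board. Origin: centre of its underside.
- whetstone: Grey whetstone, 50 x 100 x 25 mm, bystander behind the board. Origin: centre of its underside.

How it is judged:
By the outcome, as a careful person would: the job done as asked, in the order asked, and still so for the second after the job is handed in, with the robot touching nothing.
Of slip_46, slip_58, slip_70, slip_82, slip_94 only 4 to 5 are there at a start; the rules pass over those that are not, and their reading is None.
At some moment in a run one of file, offcut_a, offcut_b, slip_46, slip_58, slip_70, slip_82, slip_94 may be knocked a few centimetres aside while the robot is not near it.
It also fails if it takes over 208 s, if anything falls off the work surface, if the arm or the gripper's body presses on something with over 40 N, if the wrist force passes 120 N, or if a joint passes its speed limit or range.

## Robot

A 7-joint arm with a two-finger parallel gripper is mounted at the origin on the work surface. World frame = base frame: x ahead of the robot, y to its left, z up, the work surface at z = 0. Lengths are in m, angles in rad, forces in N, time in s.
With the tool pointing down it reaches from about 0.425 to 1.025 m from the base axis. Payload 9.4 kg.
Tool frame: the origin (TCP) lies midway between the tips of the shut fingers; the grasp point (between the pads) lies 19 mm behind it; z points along the fingers, y is the line along which they close (so a half turn about z gives the same grasp; the last joint's range is limited). The gripper opens to 85 mm and grips with 20 to 120 N. Pads are 22 mm wide; open, the fingers measure 114 mm over their backs; the gripper's body (76 mm by 85 mm) begins 54 mm behind the grasp point. The pads swing forward as they close: fully open they stand 13 mm farther back than shut.
Start: joints at [-1.364, 0.599, -0.003, 1.599, 0.002, 0.943, -0.08], TCP at [0.203, 0.696, 0.208] pointing down, gripper open.
Joint ranges: [-2.57, 2.57], [-0.35, 1.97], [-1.29, 1.29], [0.11, 2.56], [-1.05, 4.19], [0.11, 1.86], [-2.63, 2.63]. Speed limits (rad/s): [2.22, 2.22, 3.01, 3.01, 3.14, 3.14, 3.14].

## Interface

Orientations are given as a rotation vector (axis times angle).
In Python, from cell import manip, viewer gives the robot as it stands.
- The arm moves only by the shell command python3 -m jog 'ROWS'. ROWS is JSON, a list of rows, each an object with "offset": the shift along the world's x, y, z in mm, a list of three; "twist": the turn, a rotation vector about the world's x, y, z in degrees, a list of three; "claw": the opening, from -1 (shut) to 1 (fully open). In form: [{"offset": [tx, ty, tz], "twist": [ax, ay, az], "claw": claw}, ...]. A call has 1 to 10 rows; each row shifts and turns the commanded pose from where the row before left it; what a row does not reach is not made up. A row lasts 1/10 s, in which the tool goes at most 50 mm and 8.59 degrees, less where a joint would pass 70% of its speed; a pose out of reach is approached as far as the arm can. A call is refused whole if a number of a shift passes 50 or a number of a turn 8.59, either way. A call with a gripper value outside its range is refused whole. The fingers move at their own pace and stop on an object; the grip force is fixed at half the most. Time passes only in rows, so rows that do not move let the fingers close. It gives the time, the measured TCP pose, the force, the opening and the grip force at its end, in the units of the state.
- manip.observe(): the state, without advancing time (a new reading comes with each control period).
- viewer.read_camera(name): name is "scene" or "top" or "wrist"; returns the picture (400x640x3 uint8, blue, green, red); there is no depth.
- viewer.get_calibration(name): a dict with "mtx" (3x3 intrinsics, pixels), "T" (4x4, takes a point from camera to world coordinates). Camera axes: x right, y up, looking along -z (the intrinsics and any distortion apply to the point x, -y, -z); pixel columns grow to the right and rows downward; lengths in m; the calibration is good to about 2 mm. A picture is of the moment at which its call begins: read the wrist's pose just before it. get_calibration takes no time and is no camera call; for the wrist camera it gives the pose at the moment of the call.
- manip.hand_in(): hands the job in; it is judged then, once.
The state is a dict: "clock": time; "joints": joint angles; "qvel": joint speeds; "effort": joint torques, N m; "tool_pos": TCP position; "ee_rot": TCP orientation; "ft_force": force on the tool from outside, world axes, zero at the start; "ft_torque": the same for the moment, N m; "gripper_width": finger opening in m; "finger_force": force on a finger pad.
Only numpy, scipy, OpenCV 4.12 (cv2) and the standard library are available. Lean on these libraries where they do the work, as an engineer would, in place of code of your own. Each camera call takes 0.05 s, during which the arm holds its last target. There are 200 camera calls.

## Working session

There is one attempt and no reset: what is moved stays moved. The work goes in short steps, Python scripts to look and compute and a shell command to move; the robot and the scene stay as the last step left them, time stands still between calls to the robot, and variables do not carry over. Pictures are saved under pics/ and viewed, at most 14 in all, crops included, and the job is handed in when it is done.

```bash
ls; mkdir -p pics; python3 - <<'E'
from cell import manip, viewer
import cv2
s=manip.observe(); print(s)
for n in ("scene","top"):
    c=viewer.get_calibration(n); print(n,c)
    cv2.imwrite(f"pics/{n}0.png",viewer.read_camera(n))
E
```

```text
pics
{'clock': 0.0, 'joints': array([-1.36368284,  0.60014099, -0.00255007,  1.6001271 ,  0.00179716,
        0.94291427, -0.0797724 ]), 'qvel': array([-8.68943492e-04,  4.83231262e-05, -1.66448781e-03, -3.67174185e-04,
        5.59963817e-04,  7.65337430e-04, -6.18285193e-04]), 'effort': array([-3.48491731e-04, -7.76458311e+01,  1.56450145e+00, -2.58004045e+01,
        1.23541692e-02,  8.80313659e-03,  1.97290632e-05]), 'tool_pos': array([0.20288445, 0.69549926, 0.20710642]), 'ee_rot': array([-4.44166070e-01, -3.10994767e+00,  2.48988819e-03]), 'ft_force': array([-0.22733401, -0.07139693,  0.30113205]), 'ft_torque': array([ 0.00182209,  0.00016776, -0.01084066]), 'finger_force': 0.0, 'gripper_width': 0.08499653547661927}
scene {'mtx': array([[417.36371403,   0.        , 326.77126317],
       [  0.        , 417.36371403, 194.65578701],
       [  0.        ,   0.        ,   1.        ]]), 'T': array([[-0.42281641, -0.62552207,  0.65570453,  1.29027981],
       [ 0.906024  , -0.30665967,  0.29168538,  0.28683471],
       [ 0.01862249,  0.7174134 ,  0.69639875,  0.82112814],
       [ 0.        ,  0.        ,  0.        ,  1.        ]])}
top {'mtx': array([[515.50577322,   0.        , 315.55187856],
       [  0.        , 515.50577322, 193.83509409],
       [  0.        ,   0.        ,   1.        ]]), 'T': array([[-7.36184424e-03,  9.98009709e-01, -6.26292616e-02,
         5.36396714e-01],
       [-9.99972567e-01, -7.39858504e-03, -3.54744929e-04,
        -2.22708865e-03],
       [-8.17406801e-04,  6.26249320e-02,  9.98036798e-01,
         1.31858836e+00],
       [ 0.00000000e+00,  0.00000000e+00,  0.00000000e+00,
         1.00000000e+00]])}
```

View pics/top0.png

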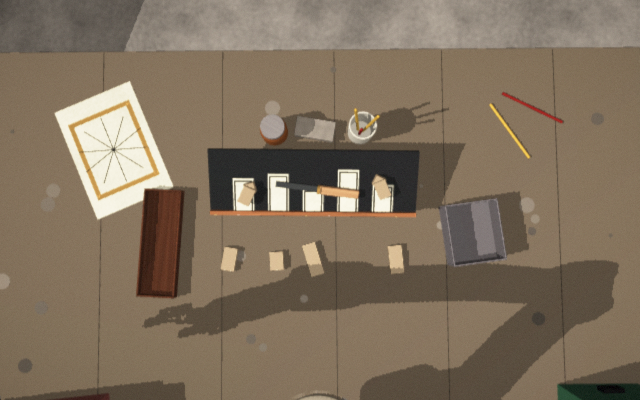

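View pics/scene0.png

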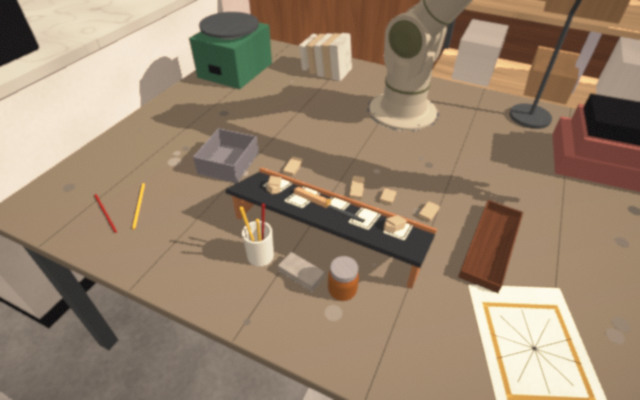

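```bash
cat > h.py <<'E'
import numpy as np, cv2
from cell import manip, viewer
from scipy.spatial.transform import Rotation as R
def ray(c,p):
    p=np.atleast_2d(np.float64(p)); m=c["mtx"]; T=c["T"]
    d=np.c_[(p[:,0]-m[0,2])/m[0,0],-(p[:,1]-m[1,2])/m[1,1],-np.ones(len(p))]@T[:3,:3].T
    return T[:3,3],d
def onplane(c,p,P,n):
    o,d=ray(c,p); return o+d*(((P-o)@n)/(d@n))[:,None]
def onz(c,p,z): return onplane(c,p,np.array([0,0,z]),np.array([0,0,1.]))
def proj(c,X):
    T=c["T"]; q=(np.atleast_2d(X)-T[:3,3])@T[:3,:3]; m=c["mtx"]
    return np.c_[m[0,2]+m[0,0]*q[:,0]/-q[:,2], m[1,2]+m[1,1]*q[:,1]/q[:,2]]
def shot(n,f=None):
    c=viewer.get_calibration(n); im=viewer.read_camera(n)
    if f: cv2.imwrite(f"pics/{f}.png",im)
    return c,im
def hsv(im): return cv2.cvtColor(im,cv2.COLOR_BGR2HSV)
def blobs(mask,amin):
    cs,_=cv2.findContours(mask.astype(np.uint8),cv2.RETR_EXTERNAL,cv2.CHAIN_APPROX_NONE)
    return [k for k in cs if cv2.contourArea(k)>amin]
def rect(pts):  # min-area rectangle of metric xy points -> centre, long, short, angle of long side (deg)
    (cx,cy),(w,h),a=cv2.minAreaRect(np.float32(pts*1000))
    if w<h: w,h,a=h,w,a+90
    return np.array([cx,cy]),w,h,(a+90)%180-90
E
python3 - <<'E'
from h import *
np.set_printoptions(precision=4,suppress=True)
c=viewer.get_calibration("top"); im=cv2.imread("pics/top0.png"); H=hsv(im)
for p in [(230,259),(277,261),(313,258),(396,258),(318,215),(246,193),(335,190),(240,205),(160,240),(470,215)]: print(p,H[p[1],p[0]],end=' ')
print()
m=(H[...,0]>8)&(H[...,0]<25)&(H[...,2]>150)&(H[...,1]<150)
m[:238]=0;m[280:]=0
for k in blobs(m,80): print("slip",rect(onz(c,k[:,0],.014)[:,:2]))
# orange ledge
m=(H[...,1]>150)&(H[...,2]>100)&(H[...,0]<14); m[:205]=0;m[222:]=0;m[:,:205]=0;m[:,420:]=0
ys,xs=np.nonzero(m); P=onz(c,np.c_[xs,ys],.0697)[:,:2]; f=np.polyfit(P[:,1],P[:,0],1); print("ledge x=f(y)",f,P[:,1].min(),P[:,1].max())
m=(H[...,2]<45); m[:140]=0;m[222:]=0;m[:,:195]=0;m[:,430:]=0
k=max(blobs(m,1000),key=cv2.contourArea); q=cv2.approxPolyDP(k,6,True)[:,0]; print(q); 
print("top corners",onz(c,[(209,150),(419,151)],.1134))
print("tray",onz(c,[(145,188),(183,188),(176,297),(137,296)],.028)); print("bin",onz(c,[(441,205),(497,199),(505,258),(454,266)],.065))
s=manip.observe(); Rt=R.from_rotvec(s["ee_rot"]).as_matrix(); w=viewer.get_calibration("wrist")
print(Rt); print("cam in tool",Rt.T@(w["T"][:3,3]-s["tool_pos"]),"\n",Rt.T@w["T"][:3,:3],w["mtx"])
E
```

```text
(230, 259) [ 18  80 216] (277, 261) [ 18  77 219] (313, 258) [ 18  76 221] (396, 258) [ 17  79 217] (318, 215) [ 12 148 181] (246, 193) [ 18  83 216] (335, 190) [ 16 113 234] (240, 205) [ 26  15 250] (160, 240) [  9 162  96] (470, 215) [ 4 23 90] 
slip (array([450.9347,  98.9703]), 47.54378128051758, 35.19841003417969, -0.09765625)
slip (array([455.7838, 218.199 ]), 59.68680953979492, 34.5781364440918, -11.168907165527344)
slip (array([ 453.4117, -201.1257]), 68.12422180175781, 35.635929107666016, 5.35703706741333)
slip (array([454.9132,   7.8618]), 80.59530639648438, 35.129947662353516, 16.7511043548584)
ledge x=f(y) [0.018  0.5678] -0.242236140296692 0.25182004282601983
[[209 149]
 [212 208]
 [231 208]
 [231 176]
 [255 173]
 [260 209]
 [266 188]
 [258 172]
 [290 168]
 [291 182]
 [335 185]
 [338 167]
 [363 162]
 [359 210]
 [369 209]
 [364 186]
 [375 167]
 [395 185]
 [395 203]
 [403 199]
 [394 210]
 [414 209]
 [400 191]
 [415 197]
 [404 187]
 [415 187]
 [416 178]
 [403 169]
 [417 169]
 [418 151]]
top corners [[ 0.7173  0.2484  0.1134]
 [ 0.7113 -0.2461  0.1134]]
tray [[0.6352 0.4264 0.028 ]
 [0.6345 0.3309 0.028 ]
 [0.3638 0.3459 0.028 ]
 [0.367  0.4426 0.028 ]]
bin [[ 0.5856 -0.3068  0.065 ]
 [ 0.5992 -0.4434  0.065 ]
 [ 0.4563 -0.4585  0.065 ]
 [ 0.438  -0.3348  0.065 ]]
[[-0.96    0.2799 -0.0003]
 [ 0.2799  0.96   -0.0014]
 [-0.0001 -0.0014 -1.    ]]
cam in tool [ 0.0789 -0.     -0.1649] 
 [[ 0.001   0.9514  0.3078]
 [ 1.     -0.0013  0.0006]
 [ 0.001   0.3078 -0.9514]] [[321.8263   0.     319.8679]
 [  0.     321.8263 201.1306]
 [  0.       0.       1.    ]]
```

```bash
python3 -m jog '[{"offset":[23,-43,6],"twist":[0,0,8.15],"claw":1},{"offset":[23,-43,6],"twist":[0,0,8.15],"claw":1},{"offset":[23,-43,6],"twist":[0,0,0],"claw":1},{"offset":[23,-43,6],"twist":[0,0,0],"claw":1},{"offset":[23,-43,6],"twist":[0,0,0],"claw":1},{"offset":[23,-43,6],"twist":[0,0,0],"claw":1},{"offset":[23,-43,6],"twist":[0,0,0],"claw":1},{"offset":[23,-43,6],"twist":[0,0,0],"claw":1},{"offset":[23,-43,6],"twist":[0,0,0],"claw":1},{"offset":[23,-43,6],"twist":[0,0,0],"claw":1}]' | tail -c 600; python3 -m jog '[{"offset":[23,-43,4],"twist":[0,0,0],"claw":1},{"offset":[23,-43,4],"twist":[0,0,0],"claw":1},{"offset":[24,-44,4],"twist":[0,0,0],"claw":1},{"offset":[0,0,0],"twist":[0,0,0],"claw":1},{"offset":[0,0,0],"twist":[0,0,0],"claw":1}]' | tail -c 600
python3 - <<'E'
from h import *
c,im=shot("wrist","w1"); np.savez("pics/w1.npz",**c); print(manip.observe()["tool_pos"])
E
```

```text
clock: 1.1
tool_pos: [0.4335, 0.264, 0.2682]
ee_rot: [0.001, -3.142, 0.0]
ft_force: [1.2, -0.1, 0.6]
gripper_width: 0.0856
finger_force: 0.0
clock: 1.6
tool_pos: [0.5031, 0.1351, 0.2798]
ee_rot: [-0.004, -3.141, 0.0]
ft_force: [-0.3, 0.9, 0.1]
gripper_width: 0.0851
finger_force: 0.0
[0.50247859 0.13650038 0.2796739 ]
```

View pics/w1.png

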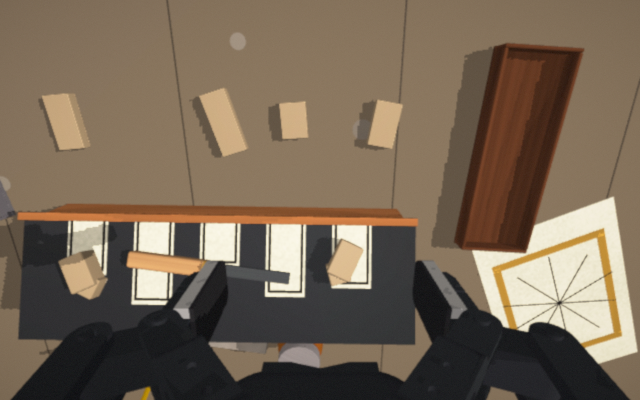

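```bash
cat >> h.py <<'E'
def board(O,psi):
    return np.array(O), (R.from_euler("z",psi)*R.from_euler("y",-.35)).as_matrix()
def tob(B,P): return (P-B[0])@B[1]
def fromb(B,b): return B[0]+np.asarray(b)@B[1].T
E
python3 - <<'E'
from h import *
np.set_printoptions(precision=1,suppress=True)
c=dict(np.load("pics/w1.npz")); im=cv2.imread("pics/w1.png"); H=hsv(im)
o=(H[...,1]>150)&(H[...,2]>100)&(H[...,0]<14)
# ledge inner top edge: last orange row per column; slate far edge: last dark row
cols=[x for x in range(30,410,4)]
L=[(x,np.nonzero(o[200:232,x])[0].max()+200.5) for x in cols if o[200:232,x].any()]
L=np.array(L); r=np.polyfit(L[:,0],L[:,1],1); 
for _ in range(3):
    g=abs(np.polyval(r,L[:,0])-L[:,1])<1.2; L=L[g]; r=np.polyfit(L[:,0],L[:,1],1)
zt=.062+.010*np.cos(.35)
P=onz(c,np.c_[[30,400],np.polyval(r,[30,400])],zt)*1000; print("ledge inner top",P, (P[1]-P[0])[0]/(P[1]-P[0])[1], "n",len(L))
F=[]
for x in list(range(40,70,3))+list(range(380,405,3)):
    v=H[300:370,x,2].astype(int); i=np.nonzero(v<45)[0].max(); F.append((x,i+300.5))
F=np.array(F); f=np.polyfit(F[:,0],F[:,1],1); Q=onz(c,np.c_[[40,400],np.polyval(f,[40,400])],.1134)*1000; print("far",Q,(Q[1]-Q[0])[0]/(Q[1]-Q[0])[1])
s=[(np.nonzero(H[y,5:60,2]<45)[0].min()+5,y) for y in range(240,335,10)]
e=[(np.nonzero(H[y,395:440,2]<45)[0].max()+396,y) for y in range(240,255,5)]
print(s,e)
np.save("pics/cols.npy",np.array([0]))
psi=-np.arctan(((P[1]-P[0])[0]/(P[1]-P[0])[1]+(Q[1]-Q[0])[0]/(Q[1]-Q[0])[1])/2); print("psi",np.degrees(psi))
B=board([.575,0,.062],psi)
n=B[1][:,2]
print("L ends b",tob(B,onplane(c,s,B[0],n))[:,1]*1000, tob(B,onplane(c,e,B[0],n))[:,1]*1000)
w=(H[...,2]>170)&(H[...,1]<60); w[:215]=0; w[310:]=0; w[:,420:]=0
for k in blobs(w,60):
    b=tob(B,onplane(c,k[:,0]+.0,B[0],n))*1000; print("paper x",b[:,0].min(),b[:,0].max(),"y",np.percentile(b[:,1],[1,99]),np.percentile(b[:,1],[1,99]).mean())
E
```

```text
ledge inner top [[ 568.2 -225.8   71.4]
 [ 576.2  234.6   71.4]] 0.01737963164701483 n 95Traceback (most recent call last):
  File "<stdin>", line 15, in <module>
    return umr_maximum(a, axis, None, out, keepdims, initial, where)
ValueError: zero-size array to reduction operation maximum which has no identity
```

```bash
cat > b.py <<'E'
from h import *
np.set_printoptions(precision=1,suppress=True)
c=dict(np.load("pics/w1.npz")); im=cv2.imread("pics/w1.png"); H=hsv(im)
print(H[300:355:4,50,2],H[300:355:4,395,2],H[240,4:40:3,2],H[245,400:440:4,2])
F=[]
for x in list(range(40,70,3))+list(range(376,400,3)):
    v=H[325:360,x,2].astype(int); i=np.argmax(np.diff(v)); F.append((x,i+326))
F=np.array(F,float); f=np.polyfit(F[:,0],F[:,1],1); print("res",abs(np.polyval(f,F[:,0])-F[:,1]).max())
Q=onz(c,np.c_[[40,400],np.polyval(f,[40,400])],.1134)*1000; sl=(Q[1]-Q[0])[0]/(Q[1]-Q[0])[1]; print("far",Q,sl)
s=[(np.argmin(np.diff(H[y,5:40,2].astype(int)))+6,y) for y in range(240,335,10)]
e=[(np.argmax(np.diff(H[y,395:435,2].astype(int)))+396,y) for y in range(235,255,5)]
psi=-np.arctan((.01738+sl)/2); print("psi",np.degrees(psi))
B=board([.575,0,.062],psi)
n=B[1][:,2]
print("ends b",tob(B,onplane(c,s,B[0],n))[:,1]*1000, tob(B,onplane(c,e,B[0],n))[:,1]*1000)
w=(H[...,2]>150)&(H[...,1]<50); w[:215]=0; w[310:]=0; w[:,420:]=0
for k in blobs(w,60):
    b=tob(B,onplane(c,k[:,0]+.0,B[0],n))*1000; p=np.percentile(b[:,1],[2,98]);print("paper x",b[:,0].min(),b[:,0].max(),"y",p,p.mean())
E
python3 b.py
```

```text
[ 52  51  53  49  51  51  50  48  48  52 117 130 130  87] [ 56  57  54  53  58  56  56  56  56  55  54  95 137 136] [94 94 93 70 96 94 92 39 37 36 39 39] [ 60  57  58  59 131 142 139 140 102  99]
res 10.278050572869518
far [[ 717.  -218.5  113.4]
 [ 721.2  235.6  113.4]] 0.009195834923614948
psi -0.7612967841153336
ends b [-241.4 -242.1 -242.7 -242.2 -242.8 -242.2 -242.9 -242.3 -243.  -242.4] [257.4 256.2 256.2 256.2]
paper x 61.24692461717341 97.36568506109298 y [-96.6 -58.2] -77.40564631391189
paper x 61.3335224143984 105.24403857138135 y [-102.7  -59.9] -81.32909337180548
paper x 3.3878725915390078 82.36529788516596 y [152.1 200.3] 176.18984826762997
paper x 3.462712787594493 73.31116037639704 y [156.5 194. ] 175.24751007681218
paper x 3.1016370410797354 94.14899709097037 y [ 66.  116.4] 91.19714985091044
paper x 3.176459508540335 85.77262814335927 y [ 71.7 110.6] 91.14715213331979
paper x 3.655189538717197 59.426567941224675 y [65.5 69.2] 67.36702997049528
paper x 2.8006580670997603 54.86134595328757 y [17.3 32.7] 25.0196995824057
paper x 2.87546394059618 48.901079782182705 y [-12.3  26.5] 7.109422709366353
paper x 3.354087849017546 46.50688862606281 y [-18.3 -14.5] -16.367925086560955
paper x 2.514862217109353 41.87682827698076 y [-55.3 -51.3] -53.2801792416303
paper x 2.5896503718743116 40.78838437943067 y [-96.4 -57.6] -77.00204236597192
paper x 2.2292840705401114 68.0555148687672 y [-139.7 -135.6] -137.62735345803287
paper x 1.4504139419270243 56.78770793366976 y [-180.1 -142.6] -161.32848263116924
```

```bash
cat >> h.py <<'E'
B=board([.5763,.0070,.062],np.radians(-.9))
def onb(c,p,h): return tob(B,onplane(c,p,fromb(B,[0,0,h]),B[1][:,2]))
E
python3 - <<'E'
from h import *
np.set_printoptions(precision=1,suppress=True)
c=dict(np.load("pics/w1.npz")); im=cv2.imread("pics/w1.png"); H=hsv(im)
print([H[p[1],p[0]] for p in [(140,262),(190,266),(260,273),(78,265),(345,255)]])
m=(H[...,0]>10)&(H[...,0]<20)&(H[...,1]>110)&(H[...,2]>120); m[:240]=0; m[290:]=0; m[:,215:]=0;m[:,:110]=0
for k in blobs(m,100): print("handle(h=16,8)",[rect(onb(c,k[:,0],h)[:,:2]) for h in(.016,.008)])
big=cv2.resize(im[220:310,20:420],None,fx=2,fy=2,interpolation=cv2.INTER_CUBIC); cv2.imwrite("pics/w1c.png",big)
print("tip",onb(c,[(290,278)],.006)*1000)
E
```

```text
[array([ 16, 129, 228], dtype=uint8), array([ 15, 130, 226], dtype=uint8), array([150,   3,  84], dtype=uint8), array([ 17,  93, 211], dtype=uint8), array([ 18,  86, 222], dtype=uint8)]
handle(h=16,8) [(array([ 50.4, -60.4]), 95.20638275146484, 20.525163650512695, 83.47710418701172), (array([ 51.7, -64.1]), 97.12845611572266, 20.939538955688477, 83.47710418701172)]
tip [[68.  91.1  6. ]]
```

View pics/w1c.png

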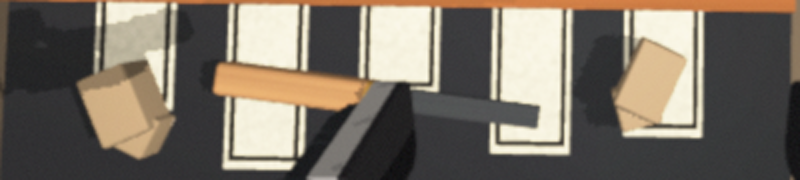

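```bash
cat >> h.py <<'E'
def rot(zdir,ydir):
    z=np.array(zdir,float); z/=np.linalg.norm(z); y=np.array(ydir,float); y-=z*(y@z); y/=np.linalg.norm(y)
    return np.c_[np.cross(y,z),y,z]
def brot(ang): # tool facing the slate, tool y at ang deg from board x towards board y
    a=np.radians(ang); return rot(-B[1][:,2], B[1]@[np.cos(a),np.sin(a),0])
def down(ang):
    a=np.radians(ang); return rot([0,0,-1],[np.cos(a),np.sin(a),0])
def go(label,pos,M,frm=None):
    s=manip.observe(); p,Q=(s["tool_pos"],R.from_rotvec(s["ee_rot"])) if frm is None else (frm[0],R.from_matrix(frm[1]))
    t=np.degrees((R.from_matrix(M)*Q.inv()).as_rotvec())
    print(label,"d(mm)",np.round((np.array(pos)-p)*1000,1),"twist",np.round(t,1),"|d|",round(np.linalg.norm(pos-p)*1000),"|t|",round(np.linalg.norm(t),1)); return pos,M
E
python3 - <<'E'
from h import *
print(manip.observe()["joints"].round(2))
for a in (-6.5,173.5):
    M=brot(a); f=go("above",fromb(B,[.0543,-.0289,.083]),M); go("grip",fromb(B,[.0543,-.0289,.003]),M,f)
E
```

```text
[-0.4   0.27  0.03  1.98 -0.01  0.89  1.21]
above d(mm) [  95.9 -158.8 -121.1] twist [ 16.7 -15.2 -96.3] |d| 222 |t| 98.9
grip d(mm) [ 27.4  -0.4 -75.1] twist [0. 0. 0.] |d| 80 |t| 0.0
above d(mm) [  95.9 -158.8 -121.1] twist [-14.7 -16.3  81.7] |d| 222 |t| 84.6
grip d(mm) [ 27.4  -0.4 -75.1] twist [0. 0. 0.] |d| 80 |t| 0.0
```

```bash
python3 -m jog '[{"offset":[8,-13.2,-10.1],"twist":[1.4,-1.27,-8.03],"claw":0.2},{"offset":[8,-13.2,-10.1],"twist":[1.4,-1.27,-8.03],"claw":0.2},{"offset":[8,-13.2,-10.1],"twist":[1.4,-1.27,-8.03],"claw":0.2},{"offset":[8,-13.2,-10.1],"twist":[1.4,-1.27,-8.03],"claw":0.2},{"offset":[8,-13.2,-10.1],"twist":[1.4,-1.27,-8.03],"claw":0.2},{"offset":[8,-13.2,-10.1],"twist":[1.4,-1.27,-8.03],"claw":0.2},{"offset":[8,-13.2,-10.1],"twist":[1.4,-1.27,-8.03],"claw":0.2},{"offset":[8,-13.2,-10.1],"twist":[1.4,-1.27,-8.03],"claw":0.2},{"offset":[8,-13.2,-10.1],"twist":[1.4,-1.27,-8.03],"claw":0.2},{"offset":[8,-13.2,-10.1],"twist":[1.4,-1.27,-8.03],"claw":0.2}]' | tail -c 600; python3 -m jog '[{"offset":[8,-13.2,-10.1],"twist":[1.4,-1.27,-8.03],"claw":0.2},{"offset":[8,-13.2,-10.1],"twist":[1.4,-1.27,-8.03],"claw":0.2},{"offset":[0,0,0],"twist":[0,0,0],"claw":0.2},{"offset":[0,0,0],"twist":[0,0,0],"claw":0.2}]' | tail -c 600
python3 - <<'E'
from h import *
np.set_printoptions(precision=1,suppress=True)
go("grip",fromb(B,[.0543,-.0289,.003]),brot(-6.5))
c,im=shot("wrist","w2"); H=hsv(im)
m=(H[...,0]>10)&(H[...,0]<20)&(H[...,1]>110)&(H[...,2]>120)
for k in blobs(m,300):
    b=onb(c,k[:,0],.016)*1000; print(rect(b[:,:2]/1000), b.mean(0))
E
```

```text
clock: 2.65
tool_pos: [0.5827, 0.0059, 0.1784]
ee_rot: [1.898, 2.219, 0.332]
ft_force: [0.4, 0.2, 0.1]
gripper_width: 0.0512
finger_force: 0.0
clock: 3.05
tool_pos: [0.5984, -0.0202, 0.1585]
ee_rot: [2.161, 1.91, 0.377]
ft_force: [0.2, 0.8, -0.0]
gripper_width: 0.0513
finger_force: 0.0
grip d(mm) [ 27.4  -2.4 -75. ] twist [ 0.  -0.1 -0.3] |d| 80 |t| 0.3
(array([  -3.6, -135.3]), 68.2576675415039, 10.145562171936035, 89.8382339477539) [  -2.9 -136.6   16. ]
(array([ 51.4, -56.9]), 100.76637268066406, 19.466899871826172, 83.75531005859375) [ 51.5 -54.3  16. ]
(array([235.8, -23.8]), 131.00650024414062, 9.611335754394531, -87.25079250335693) [237.  -23.2  16. ]
(array([-3.2, 28.2]), 178.6204376220703, 10.025254249572754, 89.83137512207031) [-3.2 35.7 16. ]
```

View pics/w2.png

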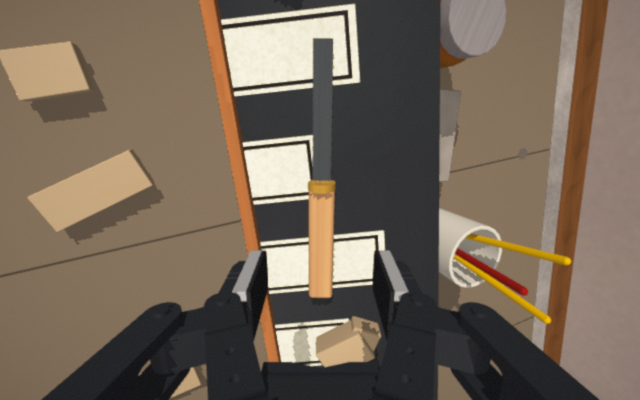

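```bash
python3 -m jog '[{"offset":[7,-0.2,-19],"twist":[0,0,0],"claw":0.2},{"offset":[7,-0.2,-19],"twist":[0,0,0],"claw":0.2},{"offset":[7,-0.2,-19],"twist":[0,0,0],"claw":0.2},{"offset":[6.5,0,-18],"twist":[0,0,0],"claw":0.2},{"offset":[0,0,0],"twist":[0,0,0],"claw":0.2},{"offset":[0,0,0],"twist":[0,0,0],"claw":-1},{"offset":[0,0,0],"twist":[0,0,0],"claw":-1},{"offset":[0,0,0],"twist":[0,0,0],"claw":-1},{"offset":[0,0,0],"twist":[0,0,0],"claw":-1},{"offset":[0,0,0],"twist":[0,0,0],"claw":-1}]'; 
python3 - <<'E'
from h import *
s=manip.observe(); print(tob(B,s["tool_pos"])*1000,s["gripper_width"])
# tray: centre & yaw from top picture
t=np.array([[.6352,.4264],[.6345,.3309],[.3638,.3459],[.367,.4426]]); c=t.mean(0); print(c, rect(t))
M=down(90-3.1)
# grip point lies 20 mm from file origin toward handle; file +x dir when tool y=90-3.1: same offset as now
L=fromb(B,[.0547,-.0271,.12]); f=go("lift",L,brot(-6.5))
E
```

```text
clock: 4.1
tool_pos: [0.6285, -0.0223, 0.0974]
ee_rot: [2.176, 1.91, 0.366]
ft_force: [-0.1, -0.5, -0.2]
gripper_width: 0.0005
finger_force: 0.0
[ 61.60249122 -28.43920965  15.20137815] 0.0005122184574626236
[0.500125 0.38645 ] (array([500.75012207, 386.75003052]), 273.2702941894531, 96.72893524169922, -3.1716232299804688)
lift d(mm) [-42.4   2.   96.1] twist [-0.1 -0.8  0. ] |d| 105 |t| 0.8
```

```bash
python3 - <<'E'
from h import *
s=manip.observe(); print(s["joints"].round(3)); print(s["ft_force"],s["ft_torque"])
go("grip",fromb(B,[.0547,-.0271,.003]),brot(-6.5))
E
```

```text
[-0.219  0.561  0.215  2.2   -1.045  0.107  0.841]
[-0.14201968 -0.54628315 -0.16818017] [-0.02337384  0.35478662  0.02516153]
grip d(mm) [ -2.3   1.4 -13.8] twist [-0.1 -0.8  0. ] |d| 14 |t| 0.8
```

```bash
cat >> h.py <<'E'
def trot(ang,tilt): # tool tilted 'tilt' deg outward (20.05 = square to the slate), tool y at ang deg from board x
    Q=R.from_rotvec(B[1][:,1]*np.radians(20.05-tilt)).as_matrix(); return Q@brot(ang)
E
python3 - <<'E'
from h import *
f=go("up",fromb(B,[.0547,-.0271,.045]),trot(-6.5,10))
f=go("dn",fromb(B,[.0547,-.0271,.004]),trot(-6.5,10),f)
E
```

```text
up d(mm) [-16.7   1.6  25.6] twist [0.  9.2 0. ] |d| 31 |t| 9.2
dn d(mm) [ 14.1  -0.2 -38.5] twist [0. 0. 0.] |d| 41 |t| 0.0
```

```bash
python3 -m jog '[{"offset":[-8,0,12],"twist":[0,0,0],"claw":-1},{"offset":[-8.7,1.6,13.6],"twist":[0,4.6,0],"claw":-1},{"offset":[0,0,0],"twist":[0,4.6,0],"claw":0},{"offset":[0,0,0],"twist":[0,0,0],"claw":0},{"offset":[0,0,0],"twist":[0,0,0],"claw":0},{"offset":[0,0,0],"twist":[0,0,0],"claw":0}]'
python3 - <<'E'
from h import *
f=go("dn",fromb(B,[.0547,-.0271,.004]),trot(-6.5,10)); print(manip.observe()["joints"].round(2))
E
```

```text
clock: 4.7
tool_pos: [0.6142, -0.0206, 0.1159]
ee_rot: [2.254, 1.983, 0.224]
ft_force: [-0.2, 0.7, -0.4]
gripper_width: 0.0424
finger_force: 0.0
dn d(mm) [ 11.7  -0.3 -31.4] twist [-0.1  1.3 -0.1] |d| 33 |t| 1.4
[-0.47  0.6   0.61  2.12 -0.87  0.44  0.67]
```

```bash
python3 -m jog '[{"offset":[4,-0.1,-10.5],"twist":[0,1.2,0],"claw":0},{"offset":[4,-0.1,-10.5],"twist":[0,0,0],"claw":0},{"offset":[3.7,-0.1,-10.4],"twist":[0,0,0],"claw":0},{"offset":[0,0,0],"twist":[0,0,0],"claw":0}]'
python3 - <<'E'
from h import *
f=go("dn",fromb(B,[.0547,-.0271,.004]),trot(-6.5,10)); print(manip.observe()["joints"].round(2))
E
```

```text
clock: 5.1
tool_pos: [0.6263, -0.0215, 0.0831]
ee_rot: [2.268, 1.994, 0.197]
ft_force: [-0.2, 0.0, -0.2]
gripper_width: 0.0426
finger_force: 0.0
dn d(mm) [-0.5  0.6  1.4] twist [-0.1 -0.  -0. ] |d| 2 |t| 0.1
[-0.43  0.66  0.56  2.1  -0.91  0.43  0.7 ]
```

```bash
python3 -m jog '[{"offset":[0,0,1],"twist":[0,0,0],"claw":-1},{"offset":[0,0,0],"twist":[0,0,0],"claw":-1},{"offset":[0,0,0],"twist":[0,0,0],"claw":-1},{"offset":[0,0,0],"twist":[0,0,0],"claw":-1},{"offset":[0,0,0],"twist":[0,0,0],"claw":-1}]'
python3 - <<'E'
from h import *
u=np.array([.6258,-.0209,.25]); M=trot(-6.5,0); f=go("lift",u,M)
t=np.array([.500,.3868]); a=np.radians(-3.1); d=np.array([np.cos(a),np.sin(a)])
M=down(90-3.1)
for s in (1,):
    g=t-20*d/1000  # file +x along tray +x
    f=go("over tray",np.r_[g,.20],M,f); go("down",np.r_[g,.016],M,f)
E
```

```text
clock: 5.6
tool_pos: [0.6268, -0.0211, 0.0864]
ee_rot: [2.266, 1.993, 0.2]
ft_force: [-0.1, 0.9, 0.2]
gripper_width: -0.0003
finger_force: 0.0
lift d(mm) [ -1.    0.2 163.6] twist [ 0.  10.1 -0.1] |d| 164 |t| 10.1
over tray d(mm) [-145.8  408.8  -50. ] twist [-0.   0.  94.3] |d| 437 |t| 94.3
down d(mm) [   0.    0. -184.] twist [0. 0. 0.] |d| 184 |t| 0.0
```

```bash
python3 -m jog '[{"offset":[-5,0,25],"twist":[0,0,0],"claw":-1},{"offset":[-5,0,25],"twist":[0,0,0],"claw":0.2},{"offset":[-5,0,25],"twist":[0,0,0],"claw":0.2},{"offset":[0,0,0],"twist":[0,0,0],"claw":0.2}]'
python3 - <<'E'
from h import *
c,im=shot("wrist","w3"); np.savez("pics/w3.npz",**c)
E
```

```text
clock: 6.0
tool_pos: [0.6126, -0.0215, 0.1639]
ee_rot: [2.264, 1.991, 0.204]
ft_force: [1.6, -0.4, -1.1]
gripper_width: 0.043
finger_force: 0.0
```

View pics/w3.png

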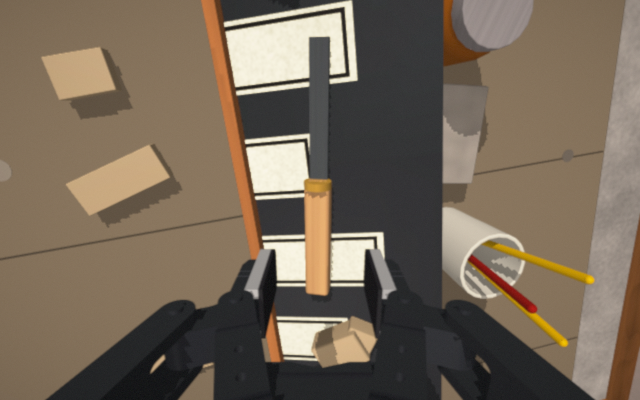

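```bash
python3 - <<'E'
from h import *
np.set_printoptions(precision=4,suppress=True)
c1=dict(np.load("pics/w1.npz")); c3=dict(np.load("pics/w3.npz")); ct=viewer.get_calibration("top")
def tri(obs):
    A=np.zeros((3,3)); b=np.zeros(3); 
    for c,p in obs:
        o,d=ray(c,p); d=d[0]/np.linalg.norm(d); P=np.eye(3)-np.outer(d,d); A+=P; b+=P@o
    X=np.linalg.solve(A,b); return X,[np.round(proj(c,X)[0]-p,1) for c,p in obs]
for n,o in dict(handle_end=[(c1,(128,260)),(c3,(317,294)),(ct,(358,192))],tip=[(c1,(290,277)),(c3,(319,38)),(ct,(277,184))]).items():
    X,r=tri(o); print(n,X,tob(B,X)*1000,r)
s=manip.observe(); print("tcp px",proj(c3,s["tool_pos"]), proj(c3,fromb(B,[.0547,-.0271,.016])))
E
```

```text
handle_end [ 0.6153 -0.1032  0.0886] [  47.3749 -109.5375   11.0357] [array([-0.4, -0.2]), array([ 2.5, -0.7]), array([-0.1,  0.8])]
tip [0.6397 0.094  0.0872] [66.9424 88.0018  2.4045] [array([-2.2, -0.4]), array([-1.6,  1.5]), array([-1.5, -0.7])]
tcp px [[319.345  241.8765]] [[315.762 204.469]]
```

```bash
python3 - <<'E'
from h import *
im=cv2.imread("pics/w3.png"); H=hsv(im); c=dict(np.load("pics/w3.npz"))
m=(H[...,0]>10)&(H[...,0]<20)&(H[...,1]>110)&(H[...,2]>120)
for k in blobs(m,1000): print(rect(onb(c,k[:,0],.016)[:,:2]))
f=go("up",fromb(B,[.0547,-.0271,.040]),trot(-6.5,15)); go("dn",fromb(B,[.0547,-.0271,.000]),trot(-6.5,15),f)
E
```

```text
(array([ 51.97701263, -56.99289703]), 101.33366394042969, 20.072072982788086, 83.40167999267578)
(array([-1.7475729, 23.6449585]), 192.58045959472656, 10.17520809173584, 89.83183288574219)
up d(mm) [  1.2   0.3 -44.2] twist [-0.2 -4.7 -0.1] |d| 44 |t| 4.7
dn d(mm) [ 13.7  -0.2 -37.6] twist [0. 0. 0.] |d| 40 |t| 0.0
```

```bash
python3 -m jog '[{"offset":[0.6,0,-22],"twist":[0,-2.3,0],"claw":-0.2},{"offset":[0.6,0,-22],"twist":[0,-2.4,0],"claw":-0.2},{"offset":[4.5,0,-12.5],"twist":[0,0,0],"claw":-0.2},{"offset":[4.5,0,-12.5],"twist":[0,0,0],"claw":-0.2},{"offset":[2.5,0,-6.5],"twist":[0,0,0],"claw":-0.2},{"offset":[0,0,0],"twist":[0,0,0],"claw":-0.2},{"offset":[0,0,0],"twist":[0,0,0],"claw":-0.2}]'
python3 - <<'E'
from h import *
go("dn",fromb(B,[.0547,-.0271,.000]),trot(-6.5,15)); s=manip.observe(); print(tob(B,s["tool_pos"])*1000, s["joints"].round(2))
E
```

```text
clock: 6.75
tool_pos: [0.6243, -0.0215, 0.0854]
ee_rot: [2.22, 1.952, 0.287]
ft_force: [-1.0, -0.8, 1.3]
gripper_width: 0.034
finger_force: 0.0
dn d(mm) [ 3.   0.6 -4.7] twist [-0.2 -0.2 -0.1] |d| 6 |t| 0.3
[ 53.50387495 -27.70152896   5.4144737 ] [-0.34  0.61  0.4   2.16 -0.99  0.26  0.78]
```

```bash
python3 -m jog '[{"offset":[2,0.5,-4.7],"twist":[0,0,0],"claw":-0.2},{"offset":[0,0,0],"twist":[0,0,0],"claw":-0.2}]' ; python3 -m jog '[{"offset":[0,0,0],"twist":[0,0,0],"claw":-1},{"offset":[0,0,0],"twist":[0,0,0],"claw":-1}]';  python3 -m jog '[{"offset":[0,0,0],"twist":[0,0,0],"claw":-1},{"offset":[0,0,0],"twist":[0,0,0],"claw":-1}]'
```

```text
clock: 6.95
tool_pos: [0.6266, -0.0204, 0.0808]
ee_rot: [2.219, 1.953, 0.288]
ft_force: [1.3, 0.1, 0.2]
gripper_width: 0.0345
finger_force: 0.0
clock: 7.15
tool_pos: [0.6265, -0.0206, 0.0811]
ee_rot: [2.22, 1.953, 0.288]
ft_force: [-0.7, -0.3, 0.0]
gripper_width: 0.0059
finger_force: 0.0
clock: 7.35
tool_pos: [0.6264, -0.0207, 0.081]
ee_rot: [2.22, 1.953, 0.288]
ft_force: [-0.0, -0.2, 0.4]
gripper_width: -0.0003
finger_force: 0.0
```

```bash
python3 - <<'E'
from h import *
c,im=shot("wrist"); ct,it=shot("scene")
a=im[60:400,140:500]; z=cv2.resize(it[150:290,220:450],None,fx=2.4,fy=2.43)[:340]
cv2.imwrite("pics/w4.png",np.hstack([a,z[:,:440]])); print(manip.observe()["tool_pos"],proj(c,manip.observe()["tool_pos"]))
E
```

```text
[ 0.62644161 -0.02075571  0.08097501] [[320.54258467 243.70946981]]
```

View pics/w4.png

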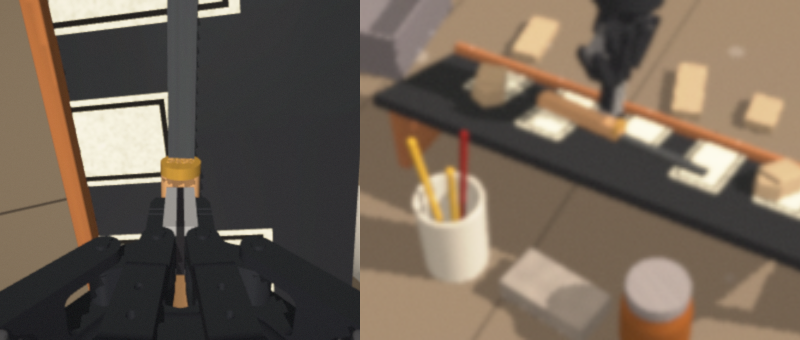

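```bash
python3 - <<'E'
from h import *
c,im=shot("wrist","w5"); s=manip.observe(); M=R.from_rotvec(s["ee_rot"]).as_matrix()
for q in [(.011,0,0),(-.011,0,0),(.011,0,-.016),(0,0,-.019)]: print(q,proj(c,s["tool_pos"]+M@q))
cv2.imwrite("pics/w5z.png",cv2.resize(im[190:390,220:420],None,fx=3,fy=3,interpolation=cv2.INTER_CUBIC))
E
```

```text
(0.011, 0, 0) [[320.54520205 225.49815352]]
(-0.011, 0, 0) [[320.46483182 261.14111801]]
(0.011, 0, -0.016) [[320.68577267 237.48742773]]
(0, 0, -0.019) [[320.66612985 259.85749658]]
```

View pics/w5z.png

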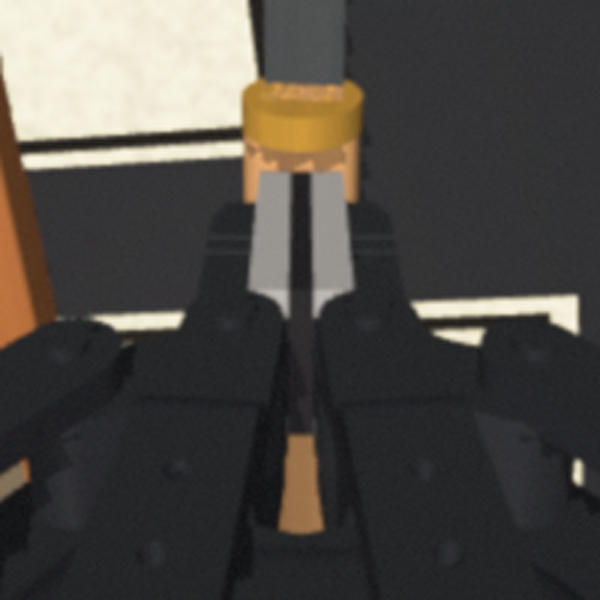

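```bash
python3 -m jog '[{"offset":[-7,0,24],"twist":[0,0,0],"claw":-1},{"offset":[-6,0,24],"twist":[0,0,0],"claw":-1},{"offset":[0,0,0],"twist":[0,0,0],"claw":-1},{"offset":[0,0,0],"twist":[0,0,0],"claw":-1}]'
python3 - <<'E'
from h import *
c,im=shot("wrist","w6"); im5=cv2.imread("pics/w5.png"); 
for q in (im5,im): print(q[215:300:3,311].tolist())
z=lambda q:cv2.resize(q[190:340,240:400],None,fx=2.5,fy=2.5,interpolation=cv2.INTER_CUBIC)
cv2.imwrite("pics/w6z.png",np.hstack([z(im5),z(im)]))
E
```

```text
clock: 7.9
tool_pos: [0.6137, -0.0203, 0.1292]
ee_rot: [2.219, 1.953, 0.289]
ft_force: [-0.0, 0.8, 0.4]
gripper_width: 0.0002
finger_force: 0.0
[[82, 81, 79], [73, 137, 180], [81, 144, 195], [52, 127, 171], [49, 126, 171], [58, 147, 198], [59, 148, 199], [57, 147, 199], [65, 138, 187], [77, 118, 162], [105, 161, 220], [142, 148, 153], [146, 150, 153], [146, 150, 153], [145, 150, 153], [146, 149, 154], [145, 149, 153], [146, 150, 153], [143, 148, 152], [144, 149, 152], [144, 148, 153], [144, 149, 153], [146, 150, 154], [144, 149, 152], [179, 184, 188], [83, 84, 85], [39, 38, 36], [42, 42, 39], [40, 40, 38]]
[[110, 172, 228], [111, 171, 228], [111, 170, 227], [112, 172, 228], [111, 172, 227], [109, 169, 226], [110, 170, 227], [111, 171, 227], [108, 169, 225], [109, 170, 226], [108, 167, 224], [144, 151, 156], [146, 151, 154], [146, 150, 155], [148, 151, 155], [146, 149, 154], [147, 151, 154], [146, 150, 155], [147, 152, 155], [146, 150, 154], [145, 150, 154], [146, 151, 154], [145, 149, 153], [145, 150, 154], [179, 185, 188], [91, 92, 95], [43, 41, 40], [42, 40, 38], [42, 41, 39]]
```

View pics/w6z.png

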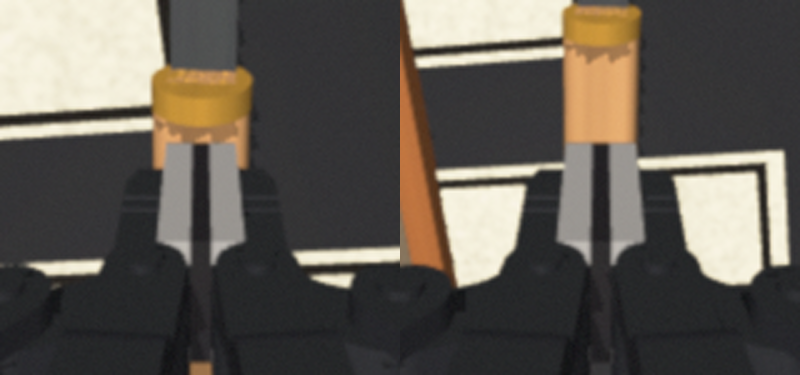

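```bash
python3 - <<'E'
from h import *
f=go("a",fromb(B,[.0547,-.0271,.000]),trot(-6.5,15)); go("b",fromb(B,[.0547,-.0271,-.006]),trot(-6.5,15),f)
E
python3 -m jog '[{"offset":[0,0,0],"twist":[0,0,0],"claw":0},{"offset":[0,0,0],"twist":[0,0,0],"claw":0},{"offset":[6,0,-22],"twist":[0,0,0],"claw":0},{"offset":[6,0,-20],"twist":[0,0,0],"claw":0},{"offset":[3,0,-7],"twist":[0,0,0],"claw":0},{"offset":[0,0,0],"twist":[0,0,0],"claw":0}]'
python3 -m jog '[{"offset":[1,0,-3],"twist":[0,0,0],"claw":0},{"offset":[0,0,0],"twist":[0,0,0],"claw":0}]'
python3 -m jog '[{"offset":[1,0,-3],"twist":[0,0,0],"claw":0},{"offset":[0,0,0],"twist":[0,0,0],"claw":0}]'
```

```text
a d(mm) [ 13.8  -0.6 -47.9] twist [-0.2 -0.2 -0.1] |d| 50 |t| 0.3
b d(mm) [ 2.1 -0.  -5.6] twist [0. 0. 0.] |d| 6 |t| 0.0
clock: 8.55
tool_pos: [0.6281, -0.0213, 0.0787]
ee_rot: [2.222, 1.953, 0.286]
ft_force: [0.3, -0.7, -0.4]
gripper_width: 0.0425
finger_force: 0.0
clock: 8.75
tool_pos: [0.6296, -0.0208, 0.0773]
ee_rot: [2.22, 1.952, 0.288]
ft_force: [0.3, 0.4, 0.4]
gripper_width: 0.0423
finger_force: 0.0
clock: 8.95
tool_pos: [0.6306, -0.0205, 0.0741]
ee_rot: [2.219, 1.953, 0.288]
ft_force: [-0.6, -0.6, -0.0]
gripper_width: 0.0428
finger_force: 0.0
```

```bash
python3 -m jog '[{"offset":[1,0,-3],"twist":[0,0,0],"claw":0},{"offset":[0,0,0],"twist":[0,0,0],"claw":0}]'
python3 -m jog '[{"offset":[1,0,-3],"twist":[0,0,0],"claw":0},{"offset":[0,0,0],"twist":[0,0,0],"claw":0}]'
python3 -m jog '[{"offset":[0,0,0],"twist":[0,0,0],"claw":-1},{"offset":[0,0,0],"twist":[0,0,0],"claw":-1},{"offset":[0,0,0],"twist":[0,0,0],"claw":-1},{"offset":[0,0,0],"twist":[0,0,0],"claw":-1}]'
```

```text
clock: 9.15
tool_pos: [0.6314, -0.0206, 0.0707]
ee_rot: [2.22, 1.953, 0.288]
ft_force: [-0.0, -0.1, -0.0]
gripper_width: 0.0424
finger_force: 0.0
clock: 9.35
tool_pos: [0.6324, -0.0207, 0.0676]
ee_rot: [2.22, 1.953, 0.287]
ft_force: [-0.6, -0.3, 0.4]
gripper_width: 0.0427
finger_force: 0.0
clock: 9.75
tool_pos: [0.6319, -0.0207, 0.068]
ee_rot: [2.22, 1.953, 0.288]
ft_force: [-4.1, 0.5, 5.7]
gripper_width: 0.0177
finger_force: 58.9
```

```bash
python3 -m jog '[{"offset":[-4,0,12],"twist":[0,0,0],"claw":-1},{"offset":[0,0,30],"twist":[0,0,0],"claw":-1},{"offset":[0,0,40],"twist":[0,5,0],"claw":-1},{"offset":[0,0,40],"twist":[0,5,0],"claw":-1},{"offset":[0,0,40],"twist":[0,5,0],"claw":-1},{"offset":[0,0,0],"twist":[0,0,0],"claw":-1}]'
python3 - <<'E'
from h import *
t=np.array([.5003,.3868]); a=np.radians(-3.1); d=np.array([np.cos(a),np.sin(a)])
M=down(90-3.1); g=t-20*d/1000
f=go("over tray",np.r_[g,.20],M); go("down",np.r_[g,.0],M,f)
c,im=shot("wrist","w7"); print(manip.observe()["joints"].round(2))
E
```

```text
clock: 10.35
tool_pos: [0.6334, -0.0199, 0.2292]
ee_rot: [2.349, 2.073, 0.016]
ft_force: [0.2, -0.3, -2.0]
gripper_width: 0.0179
finger_force: 59.0
over tray d(mm) [-153.1  407.8  -29.2] twist [-0.6  0.6 94. ] |d| 437 |t| 94.0
down d(mm) [   0.    0. -200.] twist [0. 0. 0.] |d| 200 |t| 0.0
[-0.6   0.59  0.86  1.85 -0.56  0.95  0.39]
```

```bash
python3 -m jog '[{"offset":[-12.8,34,-2.4],"twist":[0,0,7.83],"claw":-1},{"offset":[-12.8,34,-2.4],"twist":[0,0,7.83],"claw":-1},{"offset":[-12.8,34,-2.4],"twist":[0,0,7.83],"claw":-1},{"offset":[-12.8,34,-2.4],"twist":[0,0,7.83],"claw":-1},{"offset":[-12.8,34,-2.4],"twist":[0,0,7.83],"claw":-1},{"offset":[-12.8,34,-2.4],"twist":[0,0,7.83],"claw":-1},{"offset":[-12.8,34,-2.4],"twist":[0,0,7.83],"claw":-1},{"offset":[-12.8,34,-2.4],"twist":[0,0,7.83],"claw":-1},{"offset":[-12.8,34,-2.4],"twist":[0,0,7.83],"claw":-1},{"offset":[-12.8,34,-2.4],"twist":[0,0,7.83],"claw":-1}]' | head -3
python3 -m jog '[{"offset":[-12.8,34,-2.4],"twist":[0,0,7.83],"claw":-1},{"offset":[-12.8,34,-2.4],"twist":[0,0,7.83],"claw":-1},{"offset":[0,0,0],"twist":[0,0,0],"claw":-1},{"offset":[0,0,0],"twist":[0,0,0],"claw":-1}]'
python3 - <<'E'
from h import *
t=np.array([.5003,.3868]); a=np.radians(-3.1); d=np.array([np.cos(a),np.sin(a)])
M=down(90-3.1); g=t-20*d/1000
go("down",np.r_[g,.0],M)
c,im=shot("wrist","w8"); print(manip.observe()["joints"].round(2))
E
```

```text
clock: 11.4
tool_pos: [0.4995, 0.3209, 0.199]
ee_rot: [-0.508, -3.097, -0.013]
clock: 11.8
tool_pos: [0.4743, 0.388, 0.1942]
ee_rot: [-0.089, -3.136, -0.012]
ft_force: [-0.2, 0.1, -1.8]
gripper_width: 0.018
finger_force: 59.0
down d(mm) [   6.    -0.2 -194.2] twist [-0.4 -0.2  0.1] |d| 194 |t| 0.5
[-1.04  0.5   0.4   1.9  -0.28  0.79  1.02]
```

View pics/w8.png

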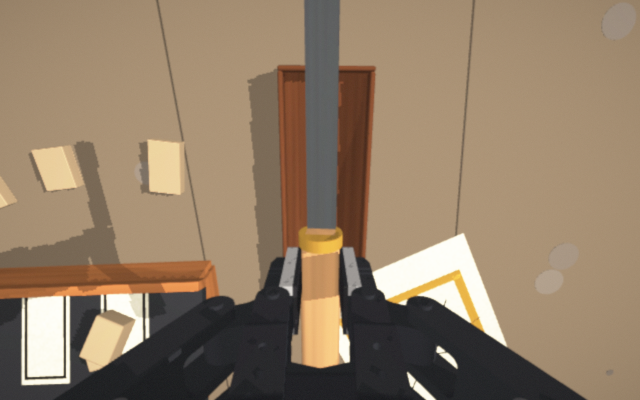

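```bash
python3 -m jog '[{"offset":[23,-1.2,-20],"twist":[0,0,0],"claw":-1},{"offset":[23,-1.2,-20],"twist":[-0.4,-0.2,0],"claw":-1},{"offset":[0,0,-40],"twist":[0,0,0],"claw":-1},{"offset":[0,0,-40],"twist":[0,0,0],"claw":-1},{"offset":[0,0,-30],"twist":[0,0,0],"claw":-1},{"offset":[0,0,-20],"twist":[0,0,0],"claw":-1},{"offset":[0,0,-15],"twist":[0,0,0],"claw":-1},{"offset":[0,0,0],"twist":[0,0,0],"claw":-1}]'
python3 -m jog '[{"offset":[0,0,-6],"twist":[0,0,0],"claw":-1},{"offset":[0,0,-4],"twist":[0,0,0],"claw":-1},{"offset":[0,0,0],"twist":[0,0,0],"claw":-1}]'
```

```text
clock: 12.65
tool_pos: [0.5213, 0.3836, 0.0088]
ee_rot: [-0.094, -3.139, 0.002]
ft_force: [0.3, 0.2, -1.6]
gripper_width: 0.0181
finger_force: 59.0
clock: 12.95
tool_pos: [0.5219, 0.3857, 0.001]
ee_rot: [0.091, 3.139, 0.003]
ft_force: [-0.9, -0.0, -0.7]
gripper_width: 0.0178
finger_force: 59.0
```

```bash
python3 -m jog '[{"offset":[0,0,-3],"twist":[0,0,0],"claw":-1},{"offset":[0,0,-2],"twist":[0,0,0],"claw":-1},{"offset":[0,0,0],"twist":[0,0,0],"claw":-1}]'
python3 -m jog '[{"offset":[0,0,0],"twist":[0,0,0],"claw":0},{"offset":[0,0,0],"twist":[0,0,0],"claw":0},{"offset":[0,0,0],"twist":[0,0,0],"claw":0},{"offset":[0,0,0],"twist":[0,0,0],"claw":0},{"offset":[0,0,20],"twist":[0,0,0],"claw":0},{"offset":[0,0,50],"twist":[0,0,0],"claw":0},{"offset":[0,0,50],"twist":[0,0,0],"claw":0},{"offset":[0,0,50],"twist":[0,0,0],"claw":0},{"offset":[0,0,50],"twist":[0,0,0],"claw":0.3},{"offset":[0,0,30],"twist":[0,0,0],"claw":0.3}]'
python3 - <<'E'
from h import *
np.set_printoptions(precision=1,suppress=True)
c,im=shot("wrist","w9"); H=hsv(im); ct,it=shot("top","top1")
m=(H[...,0]>10)&(H[...,0]<20)&(H[...,1]>110)&(H[...,2]>150)
for k in blobs(m,300): print("handle",rect(onz(c,k[:,0],.021)[:,:2]))
# offcuts in top view, on z=.1
H=hsv(it); m=(H[...,0]>8)&(H[...,0]<25)&(H[...,2]>130)&(H[...,1]<120)&(H[...,1]>50); m[:150]=0;m[290:]=0;m[:,205:]*=True;m[:,:205]=0;m[:,425:]=0
for k in blobs(m,60):
    p=k[:,0].mean(0); print(p, rect(onz(ct,k[:,0],.014)[:,:2]) if p[1]>225 else (rect(onb(ct,k[:,0],.024)[:,:2])))
E
```

```text
clock: 13.25
tool_pos: [0.5217, 0.3856, -0.0044]
ee_rot: [0.09, 3.139, 0.002]
ft_force: [0.9, -0.6, -0.7]
gripper_width: 0.0175
finger_force: 59.0
clock: 14.25
tool_pos: [0.5228, 0.3858, 0.25]
ee_rot: [0.091, 3.136, 0.007]
ft_force: [0.2, 0.4, -0.1]
gripper_width: 0.0556
finger_force: 0.0
handle (array([715.4, 509.2]), 178.09068298339844, 160.7998046875, 23.034610748291016)
handle (array([632.1, 249.6]), 91.49752807617188, 16.842321395874023, -6.544242858886719)
handle (array([588.9, 100.4]), 285.4928283691406, 12.772384643554688, 89.03607177734375)
handle (array([553.2, 384.5]), 98.63739013671875, 19.641000747680664, -3.6446609497070312)
[381.6 251.1] (array([ 478.3, -163.8]), 222.767578125, 200.5207977294922, 89.5838394165039)
[246.8 192.6] (array([ 49.9, 153.6]), 61.058441162109375, 32.086483001708984, -21.44689178466797)
[381.1 186.8] (array([  65.6, -162.6]), 58.01205062866211, 30.510072708129883, 25.593891143798828)
[252.5 238.4] (array([555.6, 115. ]), 355.4191589355469, 326.469970703125, 0.3477720618247986)
```

```bash
python3 - <<'E'
from h import *
g=np.array([.0499,.1536])-.016*np.array([np.cos(np.radians(-21.4)),np.sin(np.radians(-21.4))]); print(g)
go("hover a",fromb(B,[*g,.08]),trot(69,8))
E
```

```text
[0.03500311 0.15943803]
hover a d(mm) [  60.5 -220.2 -101.7] twist [  0.9  -7.5 -18.6] |d| 250 |t| 20.0
```

```bash
python3 -m jog '[{"offset":[10,-37,-8],"twist":[0.2,-1.25,-3.1],"claw":0.3},{"offset":[10,-37,-8],"twist":[0.2,-1.25,-3.1],"claw":0.3},{"offset":[10,-37,-20],"twist":[0.2,-1.25,-3.1],"claw":0.3},{"offset":[10,-37,-20],"twist":[0.2,-1.25,-3.1],"claw":0.3},{"offset":[10,-37,-20],"twist":[0.2,-1.25,-3.1],"claw":0.3},{"offset":[10,-35,-25],"twist":[0.2,-1.25,-3.1],"claw":0.3},{"offset":[0,0,0],"twist":[0,0,0],"claw":0.3},{"offset":[0,0,0],"twist":[0,0,0],"claw":0.3}]'
python3 - <<'E'
from h import *
np.set_printoptions(precision=1,suppress=True)
c,im=shot("wrist","w10"); H=hsv(im); print(manip.observe()["joints"].round(2))
m=(H[...,0]>8)&(H[...,0]<25)&(H[...,2]>190)&(H[...,1]<110)&(H[...,1]>50)
for k in blobs(m,300):
    r=rect(onb(c,k[:,0],.024)[:,:2])
    if abs(r[0][1]-155)<40 and abs(r[0][0]-45)<40: print(k[:,0].min(0),k[:,0].max(0),r); h=cv2.approxPolyDP(k,4,True)[:,0]; print(onb(c,h,.024)[:,:2]*1000)
E
```

```text
clock: 15.15
tool_pos: [0.5812, 0.1644, 0.1437]
ee_rot: [0.576, 2.957, 0.036]
ft_force: [0.7, -0.5, -0.0]
gripper_width: 0.0553
finger_force: 0.0
[-0.7  0.5  0.5  2.1 -0.4  0.5  1.2]
[313 212] [355 283] (array([ 47.2, 157.9]), 52.50718688964844, 30.043928146362305, -23.819351196289062)
[[ 17.8 155.4]
 [ 55.  138.2]
 [ 58.9 147. ]
 [ 60.3 141.8]
 [ 71.  147.2]
 [ 64.2 166.8]
 [ 29.2 180.3]]
```

View pics/w10.png

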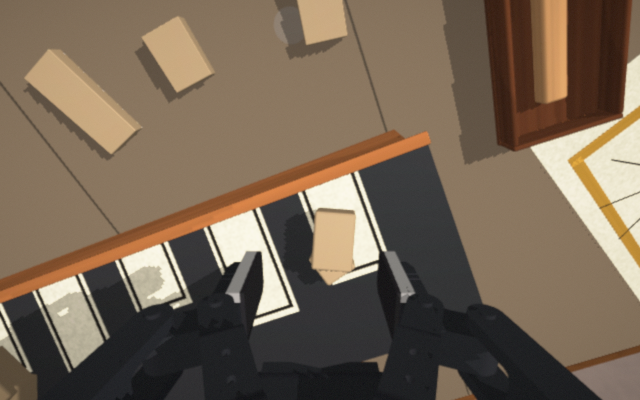

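```bash
cat >> h.py <<'E'
S=.016 # the shut tips really stand about this far behind the reported TCP
def tipgo(label,pos,M,frm=None): return go(label,np.array(pos)+S*M[:,2],M,frm)
E
python3 - <<'E'
from h import *
M=trot(65.5,8)
f=tipgo("pre",fromb(B,[.0347,.1625,.040]),M); f=tipgo("dn",fromb(B,[.0347,.1625,.005]),M,f)
E
```

```text
pre d(mm) [ 18.4   3.4 -48.6] twist [ 0.3 -0.4 -3.5] |d| 52 |t| 3.5
dn d(mm) [ 12.   -0.2 -32.9] twist [0. 0. 0.] |d| 35 |t| 0.0
```

```bash
python3 -m jog '[{"offset":[9.2,1.7,-24],"twist":[0,0,-1.7],"claw":0.3},{"offset":[9.2,1.7,-24.5],"twist":[0,0,-1.7],"claw":0.3},{"offset":[4,0,-11],"twist":[0,0,0],"claw":0.3},{"offset":[4,0,-11],"twist":[0,0,0],"claw":0.3},{"offset":[4,0,-10],"twist":[0,0,0],"claw":0.3},{"offset":[0,0,0],"twist":[0,0,0],"claw":0.3}]'
python3 -m jog '[{"offset":[0,0,0],"twist":[0,0,0],"claw":-1},{"offset":[0,0,0],"twist":[0,0,0],"claw":-1},{"offset":[0,0,0],"twist":[0,0,0],"claw":-1},{"offset":[0,0,0],"twist":[0,0,0],"claw":-1}]'
python3 - <<'E'
from h import *
s=manip.observe(); M=R.from_rotvec(s["ee_rot"]).as_matrix(); print(tob(B,s["tool_pos"]-S*M[:,2])*1000)
b=np.array([[.5856,-.3068],[.5992,-.4434],[.4563,-.4585],[.438,-.3348]]); print(b.mean(0),rect(b))
f=go("lift",s["tool_pos"]+[-.02,0,.15],down(70)); f=go("over bin",np.r_[b.mean(0),.22],down(70),f)
E
```

```text
clock: 15.8
tool_pos: [0.6122, 0.169, 0.0634]
ee_rot: [0.659, 2.938, 0.032]
ft_force: [-0.5, -1.1, 0.4]
gripper_width: 0.0555
finger_force: 0.0
clock: 16.2
tool_pos: [0.6122, 0.1688, 0.0652]
ee_rot: [0.66, 2.936, 0.034]
ft_force: [-2.3, -0.9, 7.0]
gripper_width: 0.0283
finger_force: 59.5
[ 35.81289041 162.45788113   7.1928521 ]
[ 0.519775 -0.385875] (array([ 518.36450195, -382.92324829]), 149.72511291503906, 137.27285766601562, 6.031965255737305)
lift d(mm) [-20.   0. 150.] twist [0.1 7.7 5.3] |d| 151 |t| 9.3
over bin d(mm) [ -72.4 -554.7    4.8] twist [0. 0. 0.] |d| 559 |t| 0.0
```

```bash
python3 -m jog '[{"offset":[-5,0,25],"twist":[0,0,0],"claw":-1},{"offset":[-5,0,40],"twist":[0,3.8,2.6],"claw":-1},{"offset":[-5,0,45],"twist":[0,3.9,2.7],"claw":-1},{"offset":[-5,-20,40],"twist":[0,0,0],"claw":-1},{"offset":[-4,-45,0],"twist":[0,0,0],"claw":-1},{"offset":[-4,-45,0],"twist":[0,0,0],"claw":-1},{"offset":[-4,-45,0],"twist":[0,0,0],"claw":-1},{"offset":[-4,-45,0],"twist":[0,0,0],"claw":-1},{"offset":[-4,-45,0],"twist":[0,0,0],"claw":-1},{"offset":[-4,-45,0],"twist":[0,0,0],"claw":-1}]'
python3 -m jog '[{"offset":[-4,-45,0],"twist":[0,0,0],"claw":-1},{"offset":[-4,-45,0],"twist":[0,0,0],"claw":-1},{"offset":[-4,-45,0],"twist":[0,0,0],"claw":-1},{"offset":[-4,-45,0],"twist":[0,0,0],"claw":-1},{"offset":[-4,-45,0],"twist":[0,0,0],"claw":-1},{"offset":[-4,-45,0],"twist":[0,0,0],"claw":-1},{"offset":[0,0,0],"twist":[0,0,0],"claw":-1}]'
python3 - <<'E'
from h import *
go("d",np.array([.545,-.384,.014]),down(80)); print(manip.observe()["joints"].round(2))
E
```

```text
clock: 17.2
tool_pos: [0.5677, -0.1226, 0.2147]
ee_rot: [0.545, 3.094, -0.002]
ft_force: [0.7, -1.0, -1.2]
gripper_width: 0.0279
finger_force: 59.3
clock: 17.9
tool_pos: [0.5411, -0.3987, 0.215]
ee_rot: [0.559, 3.091, -0.01]
ft_force: [-0.3, 0.6, -0.5]
gripper_width: 0.0281
finger_force: 59.4
d d(mm) [   3.9   14.7 -201. ] twist [ 0.4 -0.  10.5] |d| 202 |t| 10.5
[ 0.25  0.56  0.47  1.75 -0.31  0.9   2.06]
```

```bash
python3 -m jog '[{"offset":[4,14,-40],"twist":[0,0,5.2],"claw":-1},{"offset":[0,0,-45],"twist":[0,0,5.3],"claw":-1},{"offset":[0,0,-45],"twist":[0,0,0],"claw":-1},{"offset":[0,0,-40],"twist":[0,0,0],"claw":-1},{"offset":[0,0,-28],"twist":[0,0,0],"claw":-1},{"offset":[0,0,0],"twist":[0,0,0],"claw":-1},{"offset":[0,0,0],"twist":[0,0,0],"claw":0.1},{"offset":[0,0,0],"twist":[0,0,0],"claw":0.1},{"offset":[0,0,0],"twist":[0,0,0],"claw":0.1},{"offset":[0,0,0],"twist":[0,0,0],"claw":0.1}]'
python3 -m jog '[{"offset":[0,0,40],"twist":[0,0,0],"claw":0.1},{"offset":[0,0,50],"twist":[0,0,0],"claw":0.1},{"offset":[0,0,50],"twist":[0,0,0],"claw":0.3},{"offset":[0,0,0],"twist":[0,0,0],"claw":0.3}]'
python3 - <<'E'
from h import *
a=np.radians(25.6); g=np.array([.0656,-.1626])-.016*np.array([np.cos(a),np.sin(a)])
f=tipgo("b hover",fromb(B,[*g,.07]),trot(115.6,8)); print(manip.observe()["joints"].round(2))
E
```

```text
clock: 18.9
tool_pos: [0.5489, -0.3774, 0.0178]
ee_rot: [0.26, 3.129, -0.004]
ft_force: [-0.1, -0.2, -0.1]
gripper_width: 0.0471
finger_force: 0.0
clock: 19.3
tool_pos: [0.5509, -0.3798, 0.164]
ee_rot: [0.261, 3.121, -0.011]
ft_force: [1.6, 0.1, -0.3]
gripper_width: 0.0557
finger_force: 0.0
b hover d(mm) [ 49.  216.9 -34.6] twist [-2.2 -7.1 34.2] |d| 225 |t| 35.0
[ 0.27  0.6   0.39  1.8  -0.31  0.79  2.22]
```

```bash
python3 -m jog '[{"offset":[8,36,0],"twist":[-0.4,-1.2,5.7],"claw":0.3},{"offset":[8,36,0],"twist":[-0.4,-1.2,5.7],"claw":0.3},{"offset":[8,36,0],"twist":[-0.4,-1.2,5.7],"claw":0.3},{"offset":[8,36,-5],"twist":[-0.4,-1.2,5.7],"claw":0.3},{"offset":[8,36,-10],"twist":[-0.3,-1.2,5.7],"claw":0.3},{"offset":[8,36,-20],"twist":[-0.3,-1.1,5.7],"claw":0.3},{"offset":[0,0,0],"twist":[0,0,0],"claw":0.3},{"offset":[0,0,0],"twist":[0,0,0],"claw":0.3}]'
python3 - <<'E'
from h import *
np.set_printoptions(precision=1,suppress=True)
c,im=shot("wrist","w11"); np.savez("pics/w11.npz",**c); H=hsv(im); print(manip.observe()["joints"].round(2))
m=(H[...,0]>8)&(H[...,0]<25)&(H[...,2]>190)&(H[...,1]<110)&(H[...,1]>50)
for k in blobs(m,300):
    r=rect(onb(c,k[:,0],.024)[:,:2])
    if abs(r[0][1]+160)<45 and abs(r[0][0]-60)<40: print(k[:,0].min(0),k[:,0].max(0),r); h=cv2.approxPolyDP(k,4,True)[:,0]; print(onb(c,h,.024)[:,:2]*1000)
E
```

```text
clock: 20.1
tool_pos: [0.5961, -0.1603, 0.1213]
ee_rot: [-0.647, 2.946, -0.043]
ft_force: [0.6, 0.1, -0.8]
gripper_width: 0.0555
finger_force: 0.0
[ 0.1  0.5  0.2  2.  -0.2  0.5  2.4]
[287 231] [331 310] (array([  64.5, -161.2]), 51.97645950317383, 28.564348220825195, 25.42043113708496)
[[  35.2 -160.1]
 [  48.1 -184.2]
 [  83.2 -168.1]
 [  89.2 -152.6]
 [  69.  -143.3]]
```

View pics/w11.png

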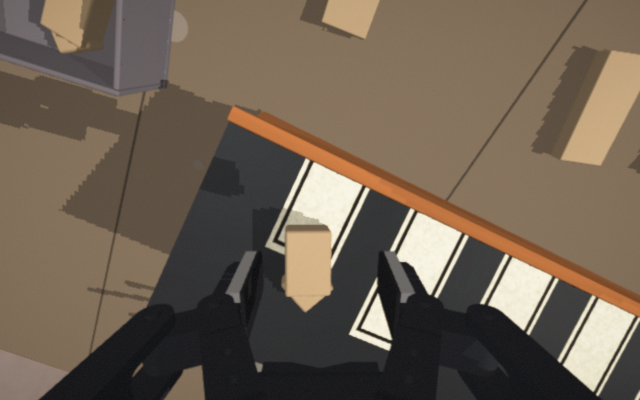

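```bash
python3 - <<'E'
from h import *
M=trot(115.6,8)
f=tipgo("pre",fromb(B,[.050,-.168,.040]),M); f=tipgo("dn",fromb(B,[.050,-.168,.005]),M,f)
E
```

```text
pre d(mm) [ 12.9   0.2 -20.8] twist [-0.  -0.6  0. ] |d| 24 |t| 0.6
dn d(mm) [ 12.   -0.2 -32.9] twist [0. 0. 0.] |d| 35 |t| 0.0
```

```bash
python3 -m jog '[{"offset":[6.5,0,-10.5],"twist":[0,-0.6,0],"claw":0.3},{"offset":[6.4,0,-10.3],"twist":[0,0,0],"claw":0.3},{"offset":[4,0,-11],"twist":[0,0,0],"claw":0.3},{"offset":[4,0,-11],"twist":[0,0,0],"claw":0.3},{"offset":[4,0,-11],"twist":[0,0,0],"claw":0.3},{"offset":[0,0,0],"twist":[0,0,0],"claw":0.3},{"offset":[0,0,0],"twist":[0,0,0],"claw":-1},{"offset":[0,0,0],"twist":[0,0,0],"claw":-1},{"offset":[0,0,0],"twist":[0,0,0],"claw":-1},{"offset":[0,0,0],"twist":[0,0,0],"claw":-1}]'
python3 - <<'E'
from h import *
s=manip.observe(); M=down(80)
f=go("lift",s["tool_pos"]+[-.01,0,.14],M); f=go("over bin",np.array([.493,-.388,.2]),M,f)
E
```

```text
clock: 21.15
tool_pos: [0.621, -0.1612, 0.068]
ee_rot: [-0.643, 2.935, -0.047]
ft_force: [-1.1, 0.3, 3.5]
gripper_width: 0.0282
finger_force: 59.2
lift d(mm) [-10.   0. 140.] twist [  2.5   7.7 -34.7] |d| 140 |t| 35.6
over bin d(mm) [-118.  -226.8   -8. ] twist [0. 0. 0.] |d| 256 |t| 0.0
```

```bash
python3 -m jog '[{"offset":[-3,0,30],"twist":[0,0,0],"claw":-1},{"offset":[-4,0,40],"twist":[0.5,1.5,-6.9],"claw":-1},{"offset":[-4,-10,45],"twist":[0.5,1.5,-6.9],"claw":-1},{"offset":[-20,-36,22],"twist":[0.5,1.6,-7],"claw":-1},{"offset":[-20,-36,0],"twist":[0.5,1.6,-7],"claw":-1},{"offset":[-20,-36,0],"twist":[0.5,1.5,-6.9],"claw":-1},{"offset":[-21,-36,0],"twist":[0,0,0],"claw":-1},{"offset":[-21,-36,0],"twist":[0,0,0],"claw":-1},{"offset":[-21,-36,0],"twist":[0,0,0],"claw":-1},{"offset":[0,0,0],"twist":[0,0,0],"claw":-1}]'
python3 - <<'E'
from h import *
go("d",np.array([.488,-.387,.03]),down(80)); print(manip.observe()["joints"].round(2))
E
```

```text
clock: 22.15
tool_pos: [0.4825, -0.3932, 0.2052]
ee_rot: [-0.288, -3.128, 0.006]
ft_force: [-0.5, -0.5, -0.6]
gripper_width: 0.0288
finger_force: 59.0
d d(mm) [   5.5    6.2 -175.2] twist [ 0.2 -0.   0.5] |d| 175 |t| 0.6
[ 0.28  0.51  0.46  1.87 -0.29  0.83  2.28]
```

```bash
python3 -m jog '[{"offset":[5,6,-40],"twist":[0,0,0],"claw":-1},{"offset":[0,0,-45],"twist":[0,0,0],"claw":-1},{"offset":[0,0,-45],"twist":[0,0,0],"claw":-1},{"offset":[0,0,-40],"twist":[0,0,0],"claw":-1},{"offset":[0,0,-5],"twist":[0,0,0],"claw":-1},{"offset":[0,0,0],"twist":[0,0,0],"claw":0},{"offset":[0,0,0],"twist":[0,0,0],"claw":0},{"offset":[0,0,0],"twist":[0,0,0],"claw":0},{"offset":[0,0,0],"twist":[0,0,0],"claw":0},{"offset":[0,0,0],"twist":[0,0,0],"claw":0}]'
python3 -m jog '[{"offset":[0,0,40],"twist":[0,0,0],"claw":0},{"offset":[0,0,50],"twist":[0,0,0],"claw":0},{"offset":[0,0,50],"twist":[0,0,0],"claw":0.2},{"offset":[0,40,40],"twist":[0,0,0],"claw":0.2},{"offset":[-5,45,10],"twist":[0,0,3],"claw":0.2},{"offset":[-5,45,0],"twist":[0,0,4],"claw":0.2},{"offset":[-5,45,0],"twist":[0,0,4],"claw":0.2},{"offset":[0,0,0],"twist":[0,0,0],"claw":0.2},{"offset":[0,0,0],"twist":[0,0,0],"claw":0.2}]'
cat >> h.py <<'E'
def slips(c,im):  # beige slips lying on the bench: top faces at z=.014
    H=hsv(im); m=(H[...,0]>12)&(H[...,0]<25)&(H[...,2]>185)&(H[...,1]<115)&(H[...,1]>45); out=[]
    for k in blobs(cv2.morphologyEx(m.astype(np.uint8),cv2.MORPH_OPEN,np.ones((3,3))),100):
        r=rect(onz(c,k[:,0],.014)[:,:2])
        if 28<r[2]<40 and 40<r[1]<102: out.append((r,k[:,0].min(0),k[:,0].max(0)))
    return out
E
python3 - <<'E'
from h import *
np.set_printoptions(precision=1,suppress=True)
print(manip.observe()["joints"].round(2),manip.observe()["tool_pos"]*1000)
c,im=shot("wrist","w12")
for r in slips(c,im): print(r)
ct,it=shot("top","top2")
for r in slips(ct,it): print("top",r)
E
```

```text
clock: 23.15
tool_pos: [0.4927, -0.3813, 0.0306]
ee_rot: [0.274, 3.128, -0.001]
ft_force: [-0.2, 0.4, 0.1]
gripper_width: 0.043
finger_force: 0.0
clock: 24.05
tool_pos: [0.4773, -0.2097, 0.2154]
ee_rot: [-0.029, 3.14, -0.0]
ft_force: [-0.9, -0.4, -0.2]
gripper_width: 0.0512
finger_force: 0.0
[-0.   0.4  0.4  2.1 -0.2  0.7  2.1] [ 477.3 -209.7  215.4]
((array([ 565.1, -384.7]), 55.27635192871094, 28.6441707611084, -7.269523620605469), array([166, 214], dtype=int32), array([189, 255], dtype=int32))
((array([ 508.6, -394.9]), 63.58839797973633, 35.812530517578125, -9.402664184570312), array([148, 165], dtype=int32), array([179, 215], dtype=int32))
((array([451.9,  98.9]), 45.94448471069336, 33.63283157348633, 3.8202710151672363), array([574, 131], dtype=int32), array([610, 172], dtype=int32))
((array([ 453.7, -200.7]), 70.23448181152344, 34.29706573486328, 4.875336647033691), array([312, 116], dtype=int32), array([344, 178], dtype=int32))
((array([455.1,   7.3]), 81.99784851074219, 33.98625946044922, 16.94878387451172), array([493, 114], dtype=int32), array([528, 189], dtype=int32))
top ((array([451.,  99.]), 42.61323165893555, 30.217710494995117, -0.188262939453125), array([270, 252], dtype=int32), array([282, 269], dtype=int32))
top ((array([455.8, 218.4]), 55.0118408203125, 32.12445068359375, -9.857353210449219), array([221, 248], dtype=int32), array([236, 270], dtype=int32))
top ((array([454.6,   7.1]), 80.6126480102539, 32.75434494018555, 16.839391708374023), array([303, 243], dtype=int32), array([322, 275], dtype=int32))
```

```bash
cat >> h.py <<'E'
BT=12.05; ST=8.0   # tool tilt on the bench (inward) and on the slate (outward): together the slope
def benchM(yaw):
    a=np.radians(yaw); return R.from_rotvec(np.radians(BT)*np.array([-np.sin(a),np.cos(a),0])).as_matrix()@down(yaw+90)
def grip(xy,yaw,z=.004):
    M=benchM(yaw); p=np.r_[np.array(xy)/1000,z]; f=tipgo("pre",p+[0,0,.05],M); tipgo("dn",p,M,f)
def pt(xy): # slip centre in the tool frame, with the slip gripped on the bench
    s=manip.observe(); M=R.from_rotvec(s["ee_rot"]).as_matrix(); p=M.T@(np.r_[np.array(xy)/1000,.007]-s["tool_pos"]); np.save("pt.npy",p); return p
SPOT={46:0,58:-.168,70:.168,82:.084,94:-.084}
def place(L,b,frm=None,label="place"): # b: board offset (up slope, along ledge, out) from the spot
    M=trot(90,ST); t=fromb(B,[L/2000+b[0],SPOT[L]+b[1],.007+b[2]]); return go(label,t-M@np.load("pt.npy"),M,frm)
E
python3 - <<'E'
from h import *
grip((453.7,-200.7),4.9)
E
```

```text
pre d(mm) [ -26.9   10.8 -176.8] twist [-0.6 12.1  4. ] |d| 179 |t| 12.8
dn d(mm) [  0.   0. -50.] twist [0. 0. 0.] |d| 50 |t| 0.0
```

```bash
python3 -m jog '[{"offset":[-6.7,2.7,-44],"twist":[-0.2,3,1],"claw":0.2},{"offset":[-6.7,2.7,-44],"twist":[-0.2,3,1],"claw":0.2},{"offset":[-6.7,2.7,-44],"twist":[-0.1,3,1],"claw":0.2},{"offset":[-6.8,2.7,-44.8],"twist":[-0.1,3.1,1],"claw":0.2},{"offset":[0,0,-15],"twist":[0,0,0],"claw":0.2},{"offset":[0,0,-15],"twist":[0,0,0],"claw":0.2},{"offset":[0,0,-10],"twist":[0,0,0],"claw":0.2},{"offset":[0,0,0],"twist":[0,0,0],"claw":0.2}]'
python3 - <<'E'
from h import *
grip((453.7,-200.7),4.9)
E
```

```text
clock: 24.95
tool_pos: [0.4499, -0.2007, -0.0026]
ee_rot: [0.125, -2.927, 0.013]
ft_force: [0.9, 0.4, 0.5]
gripper_width: 0.0511
finger_force: 0.0
pre d(mm) [ 0.5 -0.3 41. ] twist [-0.  -0.1  0. ] |d| 41 |t| 0.1
dn d(mm) [  0.   0. -50.] twist [0. 0. 0.] |d| 50 |t| 0.0
```

```bash
python3 -m jog '[{"offset":[0.5,-0.3,-6],"twist":[0,0,0],"claw":0.2},{"offset":[0,0,0],"twist":[0,0,0],"claw":0.2}]'; python3 -m jog '[{"offset":[0,0,-3],"twist":[0,0,0],"claw":0.2},{"offset":[0,0,0],"twist":[0,0,0],"claw":0.2}]'
python3 -m jog '[{"offset":[0,0,0],"twist":[0,0,0],"claw":-1},{"offset":[0,0,0],"twist":[0,0,0],"claw":-1},{"offset":[0,0,0],"twist":[0,0,0],"claw":-1},{"offset":[0,0,0],"twist":[0,0,0],"claw":-1}]'
python3 - <<'E'
from h import *
print(pt((453.7,-200.7))*1000); s=manip.observe()
f=go("lift",s["tool_pos"]+[0.0,.05,.20],trot(90,ST)); f=place(70,(.004,0,.05),f,"over"); place(70,(.004,0,.002),f,"dn")
E
```

```text
clock: 25.15
tool_pos: [0.4511, -0.2005, -0.0077]
ee_rot: [0.127, -2.929, 0.013]
ft_force: [-0.6, 0.1, 0.7]
gripper_width: 0.0511
finger_force: 0.0
clock: 25.35
tool_pos: [0.4509, -0.2002, -0.0108]
ee_rot: [0.128, -2.928, 0.013]
ft_force: [1.5, 0.7, -0.1]
gripper_width: 0.0512
finger_force: 0.0
clock: 25.75
tool_pos: [0.4509, -0.2002, -0.0104]
ee_rot: [0.128, -2.928, 0.013]
ft_force: [0.2, 0.9, 8.6]
gripper_width: 0.0294
finger_force: 58.6
[  0.98191023  -0.76199677 -17.55478659]
lift d(mm) [  0.  50. 200.] twist [  0.7 -20.1  -5.8] |d| 206 |t| 20.9
over d(mm) [148.5 325.6 -78. ] twist [0. 0. 0.] |d| 366 |t| 0.0
dn d(mm) [ 16.5  -0.3 -45.1] twist [0. 0. 0.] |d| 48 |t| 0.0
```

```bash
python3 -m jog '[{"offset":[0,0,20],"twist":[0,0,0],"claw":-1},{"offset":[0,5,45],"twist":[0.2,-5,-1.5],"claw":-1},{"offset":[0,5,45],"twist":[0.2,-5,-1.5],"claw":-1},{"offset":[0,20,45],"twist":[0.2,-5,-1.4],"claw":-1},{"offset":[0,20,45],"twist":[0.1,-5.1,-1.4],"claw":-1},{"offset":[10,40,0],"twist":[0,0,0],"claw":-1},{"offset":[15,45,0],"twist":[0,0,0],"claw":-1},{"offset":[15,45,0],"twist":[0,0,0],"claw":-1},{"offset":[15,45,0],"twist":[0,0,0],"claw":-1},{"offset":[15,45,0],"twist":[0,0,0],"claw":-1}]'
python3 -m jog '[{"offset":[15,45,0],"twist":[0,0,0],"claw":-1},{"offset":[15,45,0],"twist":[0,0,0],"claw":-1},{"offset":[0,0,0],"twist":[0,0,0],"claw":-1}]'
python3 - <<'E'
from h import *
np.set_printoptions(precision=1,suppress=True)
f=place(70,(.004,0,.04),None,"over"); place(70,(.004,0,.002),f,"dn"); s=manip.observe(); print(s["joints"].round(2))
c,im=shot("wrist","w13"); M=R.from_rotvec(s["ee_rot"]).as_matrix(); H=hsv(im)
m=(H[...,0]>10)&(H[...,0]<25)&(H[...,2]>150)&(H[...,1]<130)&(H[...,1]>45)
p=np.load("pt.npy"); n=trot(90,ST)
N=M@(n.T@B[1][:,2]); P=s["tool_pos"]+M@p+N*.007
ax=M@(n.T@B[1][:,0]); ay=M[:,1]
for k in blobs(m,400):
    q=onplane(c,k[:,0],P,N)-P; uv=np.c_[q@ax,q@ay]
    if abs(uv.mean(0)).max()<.1: print("in hand",rect(uv),k[:,0].min(0),k[:,0].max(0)); h=cv2.approxPolyDP(k,3,True)[:,0]; q=onplane(c,h,P,N)-P; print(np.c_[q@ax,q@ay]*1000)
E
```

```text
clock: 26.75
tool_pos: [0.5207, 0.0717, 0.1893]
ee_rot: [0.022, 3.001, -0.001]
ft_force: [1.0, -1.3, -0.8]
gripper_width: 0.0294
finger_force: 59.7
clock: 27.05
tool_pos: [0.5519, 0.1675, 0.1886]
ee_rot: [0.009, 3.001, 0.002]
ft_force: [-0.6, -0.4, -1.0]
gripper_width: 0.0295
finger_force: 59.6
over d(mm) [ 51.    7.9 -86.3] twist [-0.1  0.1 -0.6] |d| 101 |t| 0.6
dn d(mm) [ 13.   -0.2 -35.7] twist [0. 0. 0.] |d| 38 |t| 0.0
[-0.8  0.4  0.5  2.1 -0.3  0.6  1.4]
in hand (array([-1.1,  0.9]), 69.00653076171875, 33.47736358642578, 0.12243014574050903) [285 189] [355 327]
[[-35.5 -15. ]
 [ -7.8 -15.7]
 [ -0.8 -12.8]
 [ 32.4 -15.6]
 [ 33.4  16.9]
 [ -7.3  14.9]
 [ -9.8  17.3]
 [-35.1  17. ]]
in hand (array([-98.5,  26.4]), 30.609682083129883, 17.172531127929688, -11.273162841796875) [352  14] [401  88]
[[-114.8   21. ]
 [ -85.1   15.5]
 [ -82.4   30.8]
 [-111.4   37.4]]
in hand (array([-99.9, -77.8]), 46.760963439941406, 18.79296875, 25.477148056030273) [106   0] [188 100]
[[-116.9  -96. ]
 [ -76.9  -76.8]
 [ -82.3  -60.4]
 [-120.7  -77.3]
 [-120.7  -86.3]]
```

View pics/w13.png

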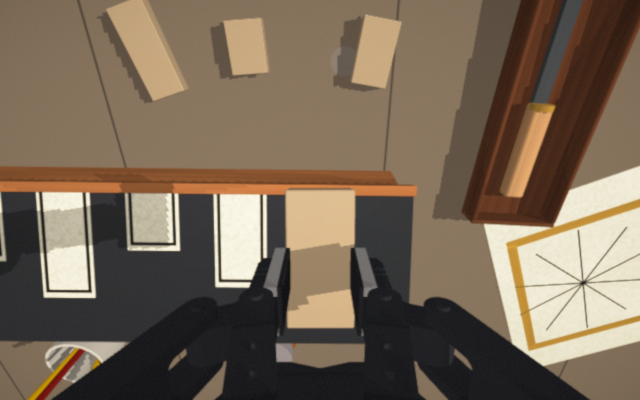

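```bash
sed -i 's/np.save("pt.npy",p); return p/p[1]=.0001; np.save("pt.npy",p); return p/' h.py; python3 -m jog '[{"offset":[17,2,-10],"twist":[0,0,-0.6],"claw":-1},{"offset":[17,2.5,-36],"twist":[0,0,0],"claw":-1},{"offset":[17,2.5,-40],"twist":[0,0,0],"claw":-1},{"offset":[0,0,0],"twist":[0,0,0],"claw":-1},{"offset":[0,0,0],"twist":[0,0,0],"claw":-1}]'
python3 - <<'E'
from h import *
p=np.load("pt.npy"); p[1]=.0001; p[0]+=.0008; np.save("pt.npy",p)
f=place(70,(.004,0,.002),None,"dn"); place(70,(0,0,.002),f,"slide"); print(manip.observe()["joints"].round(2))
E
```

```text
clock: 27.6
tool_pos: [0.6007, 0.1648, 0.1027]
ee_rot: [0.041, 3.004, -0.005]
ft_force: [0.1, -0.4, 0.2]
gripper_width: 0.0292
finger_force: 59.9
dn d(mm) [ 16.    9.5 -36. ] twist [ 0.1 -0.1  0.7] |d| 40 |t| 0.7
slide d(mm) [-3.8  0.1 -1.4] twist [0. 0. 0.] |d| 4 |t| 0.0
[-0.63  0.6   0.36  2.05 -0.37  0.42  1.53]
```

```bash
python3 -m jog '[{"offset":[4,3.2,0],"twist":[0,0,0.7],"claw":-1},{"offset":[4,3.2,-9],"twist":[0,0,0],"claw":-1},{"offset":[4,3,-11],"twist":[0,0,0],"claw":-1},{"offset":[2,0,-8],"twist":[0,0,0],"claw":-1},{"offset":[0,0,0],"twist":[0,0,0],"claw":-1},{"offset":[0,0,0],"twist":[0,0,0],"claw":-1}]'
python3 - <<'E'
from h import *
f=place(70,(.004,0,.002),None,"dn"); place(70,(0,0,.0015),f,"slide")
E
```

```text
clock: 28.2
tool_pos: [0.6154, 0.1759, 0.0745]
ee_rot: [0.02, 3.003, -0.002]
ft_force: [-0.4, -0.5, -0.2]
gripper_width: 0.0295
finger_force: 59.9
dn d(mm) [ 1.3 -1.6 -7.8] twist [ 0.  -0.  -0.1] |d| 8 |t| 0.1
slide d(mm) [-3.6  0.1 -1.8] twist [0. 0. 0.] |d| 4 |t| 0.0
```

```bash
python3 -m jog '[{"offset":[1,-1,-4],"twist":[0,0,0],"claw":-1},{"offset":[0,0,-2],"twist":[0,0,0],"claw":-1},{"offset":[0,0,0],"twist":[0,0,0],"claw":-1}]'
python3 - <<'E'
from h import *
for i in range(4):
    f=place(70,(.004,0,.002),None,"dn"); viewer.read_camera("top")
print(manip.observe()["ft_force"])
E
```

```text
clock: 28.5
tool_pos: [0.6165, 0.175, 0.0687]
ee_rot: [0.02, 3.002, -0.001]
ft_force: [-0.2, 0.6, -0.3]
gripper_width: 0.0291
finger_force: 59.9
dn d(mm) [ 0.2 -0.7 -2. ] twist [-0.  -0.  -0.1] |d| 2 |t| 0.1
dn d(mm) [ 0.1 -0.8 -2.1] twist [-0.  -0.  -0.1] |d| 2 |t| 0.1
dn d(mm) [ 0.  -0.9 -2.3] twist [-0.  -0.  -0.1] |d| 2 |t| 0.1
dn d(mm) [ 0.  -0.9 -2.3] twist [-0.   0.  -0.1] |d| 2 |t| 0.1
[-0.37109973 -0.69665196 -1.15214069]
```

```bash
python3 -m jog '[{"offset":[0,-0.9,-3.2],"twist":[0,0,0],"claw":-1},{"offset":[-1.5,0,-0.6],"twist":[0,0,0],"claw":-1},{"offset":[-1.5,0,-0.6],"twist":[0,0,0],"claw":-1},{"offset":[0,0,0],"twist":[0,0,0],"claw":-1}]'; python3 -m jog '[{"offset":[-1,0,-0.4],"twist":[0,0,0],"claw":-1},{"offset":[0,0,0],"twist":[0,0,0],"claw":-1}]'
python3 - <<'E'
from h import *
place(70,(0,0,.000),None,"spot")
E
```

```text
clock: 29.1
tool_pos: [0.6133, 0.1743, 0.0644]
ee_rot: [0.02, 3.002, -0.001]
ft_force: [0.1, -0.1, -1.2]
gripper_width: 0.0295
finger_force: 59.9
clock: 29.3
tool_pos: [0.613, 0.1743, 0.0643]
ee_rot: [0.02, 3.001, -0.001]
ft_force: [0.9, -0.1, -0.8]
gripper_width: 0.029
finger_force: 59.9
spot d(mm) [ 0.6  0.1 -0.9] twist [-0.   0.  -0.1] |d| 1 |t| 0.1
```

```bash
python3 -m jog '[{"offset":[0.3,0,-1],"twist":[0,0,0],"claw":-1},{"offset":[0,0,0],"twist":[0,0,0],"claw":-1}]'; python3 -m jog '[{"offset":[-1.5,0,-0.6],"twist":[0,0,0],"claw":-1},{"offset":[0,0,0],"twist":[0,0,0],"claw":-1}]'; python3 -m jog '[{"offset":[-1.5,0,-0.6],"twist":[0,0,0],"claw":-1},{"offset":[0,0,0],"twist":[0,0,0],"claw":-1}]'
python3 - <<'E'
from h import *
place(70,(0,0,.000),None,"spot")
E
```

```text
clock: 29.5
tool_pos: [0.6133, 0.1743, 0.0635]
ee_rot: [0.02, 3.001, -0.001]
ft_force: [0.8, -0.4, 3.8]
gripper_width: 0.0296
finger_force: 62.1
clock: 29.7
tool_pos: [0.6133, 0.1743, 0.0634]
ee_rot: [0.021, 2.998, -0.0]
ft_force: [3.1, -1.1, 4.8]
gripper_width: 0.0294
finger_force: 62.2
clock: 29.9
tool_pos: [0.6133, 0.1743, 0.0633]
ee_rot: [0.021, 2.995, 0.0]
ft_force: [5.9, -0.8, 6.2]
gripper_width: 0.0291
finger_force: 62.5
spot d(mm) [0.4 0.  0.1] twist [-0.1  0.4 -0.1] |d| 0 |t| 0.4
```

```bash
python3 -m jog '[{"offset":[0.5,0,0.2],"twist":[0,0,0],"claw":0.2},{"offset":[0,0,0],"twist":[0,0,0],"claw":0.2},{"offset":[0,0,0],"twist":[0,0,0],"claw":0.2},{"offset":[0,0,0],"twist":[0,0,0],"claw":0.2},{"offset":[-2,0,15],"twist":[0,0,0],"claw":0.2},{"offset":[-6,0,40],"twist":[0,0,0],"claw":0.2},{"offset":[-6,0,40],"twist":[0,0,0],"claw":0.2},{"offset":[-30,10,30],"twist":[0,4,0],"claw":0.2},{"offset":[-40,10,0],"twist":[0,4,0],"claw":0.2},{"offset":[-40,10,0],"twist":[0,0,0],"claw":0.2}]'
cat >> h.py <<'E'
def check(c,im,L): # placed slip: top face in board coordinates, against its outline
    H=hsv(im); m=(H[...,0]>11)&(H[...,0]<25)&(H[...,2]>150)&(H[...,1]<130)&(H[...,1]>45)
    for k in blobs(m,200):
        b=onb(c,k[:,0],.014); r=rect(b[:,:2])
        if abs(r[0][1]-SPOT[L]*1000)<30 and abs(r[0][0]-L/2)<25 and r[1]>25:
            print("placed",L,"centre err",np.round(r[0]-[L/2,SPOT[L]*1000],1),"size",np.round(r[1:3],1),"ang",round(r[3],1))
    # outline lines: dark columns on the paper at a mid height row beside the slip
    m=(H[...,2]>140)&(H[...,1]<48)
    for k in blobs(m,20):
        b=onb(c,k[:,0],0)*1000
        if abs(b[:,1].mean()-SPOT[L]*1000)<28 and b[:,0].min()>-5: print("  paper x",b[:,0].min().round(1),b[:,0].max().round(1),"y",(b[:,1].min()-SPOT[L]*1000).round(1),(b[:,1].max()-SPOT[L]*1000).round(1))
E
python3 - <<'E'
from h import *
np.set_printoptions(precision=1,suppress=True)
s=manip.observe(); print(s["tool_pos"]*1000,s["joints"])
c,im=shot("wrist","w14"); check(c,im,70)
for r in slips(c,im): print(r[0])
E
```

```text
clock: 30.9
tool_pos: [0.4873, 0.2049, 0.1893]
ee_rot: [0.022, 3.14, 0.0]
ft_force: [-0.8, 0.5, 0.1]
gripper_width: 0.0516
finger_force: 0.0
[487.3 204.9 189.3] [-0.8  0.4  0.5  2.1 -0.3  0.7  1.4]
placed 70 centre err [-1.4  1.3] size [72.  36.4] ang -0.4
  paper x 2.3 72.1 y 17.3 19.6
  paper x 2.3 80.3 y -25.2 25.7
(array([451.4, 101.4]), 44.1628532409668, 33.31766891479492, 3.488173246383667)
(array([456.6, 219.8]), 56.28314971923828, 32.45509338378906, -10.007980346679688)
(array([454.5,   9.6]), 80.0578842163086, 33.549930572509766, 16.58966827392578)
```

```bash
python3 - <<'E'
from h import *
np.set_printoptions(precision=1,suppress=True)
viewer.read_camera("top"); viewer.read_camera("top")
c,im=shot("wrist","w15"); check(c,im,70)
for r in slips(c,im):
    print(r[0])
    if r[0][0][1]>180: grip(r[0][0],r[0][3])
E
```

```text
placed 70 centre err [-0.8  0.9] size [70.9 36.2] ang -0.2
  paper x 2.5 72.2 y 16.7 19.3
  paper x 2.8 80.5 y -25.4 25.5
(array([452.3, 101.2]), 44.17219924926758, 33.31123352050781, 3.5529351234436035)
(array([457.5, 219.7]), 56.07969284057617, 32.392127990722656, -10.105552673339844)
pre d(mm) [ -31.7   15.5 -149.8] twist [ 1.2 12.  -9.4] |d| 154 |t| 15.3
dn d(mm) [  0.   0. -50.] twist [0. 0. 0.] |d| 50 |t| 0.0
(array([455.4,   9.4]), 80.30438995361328, 33.5755500793457, 16.597780227661133)
```

```bash
python3 -m jog '[{"offset":[-8,3.9,-37],"twist":[0.3,3,-2.35],"claw":0.2},{"offset":[-8,3.9,-37],"twist":[0.3,3,-2.35],"claw":0.2},{"offset":[-8,3.9,-38],"twist":[0.3,3,-2.35],"claw":0.2},{"offset":[-7.7,3.8,-38],"twist":[0.3,3,-2.35],"claw":0.2},{"offset":[0,0,-15],"twist":[0,0,0],"claw":0.2},{"offset":[0,0,-15],"twist":[0,0,0],"claw":0.2},{"offset":[0,0,-10],"twist":[0,0,0],"claw":0.2},{"offset":[0,0,0],"twist":[0,0,0],"claw":0.2},{"offset":[0,0,0],"twist":[0,0,0],"claw":0.2}]'
python3 - <<'E'
from h import *
grip((457.3,219.3),-10.1)
E
```

```text
clock: 32.0
tool_pos: [0.4552, 0.22, -0.002]
ee_rot: [-0.259, -2.922, -0.028]
ft_force: [0.2, 0.4, 0.5]
gripper_width: 0.0511
finger_force: 0.0
pre d(mm) [-1.2 -0.1 40.3] twist [0.  0.1 0. ] |d| 40 |t| 0.1
dn d(mm) [  0.   0. -50.] twist [0. 0. 0.] |d| 50 |t| 0.0
```

```bash
python3 -m jog '[{"offset":[-1,0,-5],"twist":[0,0,0],"claw":0.2},{"offset":[0,0,-3],"twist":[0,0,0],"claw":0.2},{"offset":[0,0,0],"twist":[0,0,0],"claw":0.2},{"offset":[0,0,0],"twist":[0,0,0],"claw":-1},{"offset":[0,0,0],"twist":[0,0,0],"claw":-1},{"offset":[0,0,0],"twist":[0,0,0],"claw":-1},{"offset":[0,0,0],"twist":[0,0,0],"claw":-1}]'
python3 - <<'E'
from h import *
print(pt((457.3,219.3))*1000); s=manip.observe()
f=go("lift",s["tool_pos"]+[0.05,0,.20],trot(90,ST)); f=place(58,(.004,0,.04),f,"over"); place(58,(.004,0,.002),f,"dn")
E
```

```text
clock: 32.7
tool_pos: [0.4539, 0.2198, -0.0103]
ee_rot: [-0.26, -2.921, -0.027]
ft_force: [-0.4, 0.3, 7.5]
gripper_width: 0.0295
finger_force: 58.7
[  0.25728874   0.1        -17.61413423]
lift d(mm) [ 50.   0. 200.] twist [ -1.9 -20.    9.2] |d| 206 |t| 22.1
over d(mm) [  87.3 -381.2  -89.7] twist [0. 0. 0.] |d| 401 |t| 0.0
dn d(mm) [ 13.   -0.2 -35.7] twist [0. 0. 0.] |d| 38 |t| 0.0
```

```bash
python3 -m jog '[{"offset":[0,0,20],"twist":[0,0,0],"claw":-1},{"offset":[10,0,45],"twist":[-0.5,-5,2.3],"claw":-1},{"offset":[10,0,45],"twist":[-0.5,-5,2.3],"claw":-1},{"offset":[15,-10,45],"twist":[-0.5,-5,2.3],"claw":-1},{"offset":[15,-20,45],"twist":[-0.4,-5,2.3],"claw":-1},{"offset":[5,-40,0],"twist":[0,0,0],"claw":-1},{"offset":[5,-45,0],"twist":[0,0,0],"claw":-1},{"offset":[5,-45,0],"twist":[0,0,0],"claw":-1},{"offset":[10,-45,0],"twist":[0,0,0],"claw":-1},{"offset":[10,-45,0],"twist":[0,0,0],"claw":-1}]'
python3 -m jog '[{"offset":[10,-45,0],"twist":[0,0,0],"claw":-1},{"offset":[10,-45,0],"twist":[0,0,0],"claw":-1},{"offset":[10,-35,-10],"twist":[0,0,0],"claw":-1},{"offset":[0,0,0],"twist":[0,0,0],"claw":-1},{"offset":[0,0,0],"twist":[0,0,0],"claw":-1},{"offset":[0,0,0],"twist":[0,0,0],"claw":-1}]'
cat >> h.py <<'E'
def inhand(L):  # slip held: its top face seen by the wrist camera, error against pt.npy
    s=manip.observe(); c,im=shot("wrist"); M=R.from_rotvec(s["ee_rot"]).as_matrix(); H=hsv(im); n=trot(90,ST)
    m=(H[...,0]>10)&(H[...,0]<25)&(H[...,2]>150)&(H[...,1]<130)&(H[...,1]>45)
    N,ax,ay=(M@n.T@B[1]).T[[2,0,1]]; P=s["tool_pos"]+M@np.load("pt.npy")+N*.007
    for k in blobs(m,400):
        q=onplane(c,k[:,0],P,N)-P; r=rect(np.c_[q@ax,q@ay])
        if abs(r[0]).max()<20: print("in hand err",r[0].round(1),"size",np.round(r[1:3],1),"ang",round(r[3],1))
E
python3 - <<'E'
from h import *
inhand(58); f=place(58,(.004,0,.02),None,"over"); place(58,(.004,0,.002),f,"dn"); print(manip.observe()["joints"].round(2))
E
```

```text
clock: 33.7
tool_pos: [0.5381, -0.0311, 0.1881]
ee_rot: [0.022, 3.001, -0.001]
ft_force: [0.8, 0.7, -0.9]
gripper_width: 0.0295
finger_force: 59.5
clock: 34.3
tool_pos: [0.5679, -0.1535, 0.1777]
ee_rot: [0.022, 3.002, -0.0]
ft_force: [-0.6, -0.5, -0.9]
gripper_width: 0.0293
finger_force: 59.6
in hand err [-0.7 -0.2] size [57.4 33.8] ang -0.5
over d(mm) [ 30.   -8.4 -96.6] twist [-0.   0.  -0.1] |d| 101 |t| 0.1
dn d(mm) [  6.2  -0.1 -16.9] twist [0. 0. 0.] |d| 18 |t| 0.0
[-0.08  0.45  0.37  2.07 -0.37  0.55  2.11]
```

```bash
python3 -m jog '[{"offset":[10,-2.8,-32],"twist":[0,0,0],"claw":-1},{"offset":[10,-2.8,-32],"twist":[0,0,0],"claw":-1},{"offset":[10,-2.8,-32],"twist":[0,0,0],"claw":-1},{"offset":[4,0,-10],"twist":[0,0,0],"claw":-1},{"offset":[0,0,0],"twist":[0,0,0],"claw":-1},{"offset":[0,0,0],"twist":[0,0,0],"claw":-1},{"offset":[0,0,0],"twist":[0,0,0],"claw":-1}]'
python3 - <<'E'
from h import *
f=place(58,(.004,0,.002),None,"dn")
E
```

```text
clock: 35.05
tool_pos: [0.6027, -0.1628, 0.0735]
ee_rot: [0.023, 3.0, -0.002]
ft_force: [0.4, 0.6, -1.7]
gripper_width: 0.0295
finger_force: 59.6
dn d(mm) [ 1.6  1.3 -9.1] twist [ 0.   0.1 -0. ] |d| 9 |t| 0.1
```

```bash
python3 -m jog '[{"offset":[0.8,0.7,-4],"twist":[0,0,0],"claw":-1},{"offset":[0.8,0.6,-4],"twist":[0,0,0],"claw":-1},{"offset":[0,0,-1],"twist":[0,0,0],"claw":-1},{"offset":[-1.5,0,-0.6],"twist":[0,0,0],"claw":-1},{"offset":[-1.5,0,-0.6],"twist":[0,0,0],"claw":-1},{"offset":[0,0,0],"twist":[0,0,0],"claw":-1},{"offset":[0,0,0],"twist":[0,0,0],"claw":-1}]'
python3 - <<'E'
from h import *
f=place(58,(0,0,0),None,"spot")
E
```

```text
clock: 35.75
tool_pos: [0.6008, -0.1619, 0.0616]
ee_rot: [0.024, 3.001, -0.002]
ft_force: [0.9, -0.3, -0.1]
gripper_width: 0.0295
finger_force: 59.6
spot d(mm) [ 0.4  0.3 -0.5] twist [-0.  0.  0.] |d| 1 |t| 0.0
```

```bash
python3 -m jog '[{"offset":[0.2,0.3,-0.9],"twist":[0,0,0],"claw":-1},{"offset":[0,0,0],"twist":[0,0,0],"claw":-1}]'; python3 -m jog '[{"offset":[-1.5,0,-0.6],"twist":[0,0,0],"claw":-1},{"offset":[0,0,0],"twist":[0,0,0],"claw":-1}]'; python3 -m jog '[{"offset":[-1.5,0,-0.6],"twist":[0,0,0],"claw":-1},{"offset":[0,0,0],"twist":[0,0,0],"claw":-1}]'
python3 - <<'E'
from h import *
f=place(58,(0,0,0),None,"spot")
E
```

```text
clock: 35.95
tool_pos: [0.6011, -0.1618, 0.0613]
ee_rot: [0.024, 3.001, -0.002]
ft_force: [-3.2, -0.2, 7.2]
gripper_width: 0.0296
finger_force: 64.0
clock: 36.15
tool_pos: [0.601, -0.1618, 0.0613]
ee_rot: [0.024, 2.998, -0.003]
ft_force: [0.1, 0.5, 7.8]
gripper_width: 0.0293
finger_force: 64.1
clock: 36.35
tool_pos: [0.6007, -0.1619, 0.0611]
ee_rot: [0.023, 2.996, -0.003]
ft_force: [1.8, -0.1, 9.5]
gripper_width: 0.0291
finger_force: 64.3
spot d(mm) [ 0.6  0.4 -0. ] twist [ 0.1  0.3 -0. ] |d| 1 |t| 0.3
```

```bash
python3 -m jog '[{"offset":[-2,0,-0.4],"twist":[0,0,0],"claw":-1},{"offset":[0,0,0],"twist":[0,0,0],"claw":-1}]'; python3 -m jog '[{"offset":[0.5,0,0.2],"twist":[0,0,0],"claw":0.2},{"offset":[0,0,0],"twist":[0,0,0],"claw":0.2},{"offset":[0,0,0],"twist":[0,0,0],"claw":0.2},{"offset":[0,0,0],"twist":[0,0,0],"claw":0.2},{"offset":[-2,0,15],"twist":[0,0,0],"claw":0.2},{"offset":[-6,0,40],"twist":[0,0,0],"claw":0.2},{"offset":[-6,20,40],"twist":[0,0,0],"claw":0.2},{"offset":[-30,40,30],"twist":[0,4,0],"claw":0.2},{"offset":[-40,40,0],"twist":[0,4,4],"claw":0.2},{"offset":[-40,40,0],"twist":[0,0,4],"claw":0.2}]'
python3 - <<'E'
from h import *
np.set_printoptions(precision=1,suppress=True)
for i in range(3): viewer.read_camera("top")
s=manip.observe(); print(s["tool_pos"]*1000,s["joints"])
c,im=shot("wrist","w16"); check(c,im,58); check(c,im,70)
for r in slips(c,im):
    print(r[0])
    if abs(r[0][1]-82)<6: grip(r[0][0],r[0][3])
E
```

```text
clock: 36.55
tool_pos: [0.6002, -0.1619, 0.061]
ee_rot: [0.023, 2.994, -0.004]
ft_force: [5.8, 0.5, 6.7]
gripper_width: 0.0289
finger_force: 62.6
clock: 37.55
tool_pos: [0.4873, -0.0351, 0.1817]
ee_rot: [-0.2, 3.133, -0.0]
ft_force: [0.3, 0.9, -0.5]
gripper_width: 0.0512
finger_force: 0.0
[484.  -34.1 180.9] [-0.4  0.4  0.4  2.2 -0.3  0.6  2. ]
placed 58 centre err [-7.4  2. ] size [47. 42.] ang 0.5
  paper x 1.8 45.3 y 21.5 25.8
  paper x 1.7 47.0 y 16.0 19.5
  paper x 2.1 51.1 y -25.4 -23.3
placed 70 centre err [-20.2  -1.6] size [34.3 33.2] ang 89.8
(array([634.6, 228. ]), 52.713722229003906, 39.66559600830078, 13.301046371459961)
(array([452. ,  99.8]), 46.043399810791016, 33.85438919067383, 3.6556599140167236)
(array([455.3,   8.1]), 82.04822540283203, 34.04954147338867, 16.873796463012695)
pre d(mm) [ -33.6   42.6 -142.7] twist [-2.6 11.9  9.6] |d| 153 |t| 15.5
dn d(mm) [  0.   0. -50.] twist [0. 0. 0.] |d| 50 |t| 0.0
```

```bash
python3 -m jog '[{"offset":[-8.4,10.6,-35],"twist":[-0.6,3,2.4],"claw":0.2},{"offset":[-8.4,10.6,-36],"twist":[-0.7,3,2.4],"claw":0.2},{"offset":[-8.4,10.6,-36],"twist":[-0.7,3,2.4],"claw":0.2},{"offset":[-8.4,10.8,-35.7],"twist":[-0.6,2.9,2.4],"claw":0.2},{"offset":[0,0,-15],"twist":[0,0,0],"claw":0.2},{"offset":[0,0,-15],"twist":[0,0,0],"claw":0.2},{"offset":[0,0,-10],"twist":[0,0,0],"claw":0.2},{"offset":[0,0,0],"twist":[0,0,0],"claw":0.2},{"offset":[0,0,0],"twist":[0,0,0],"claw":0.2}]'
python3 - <<'E'
from h import *
grip((455.3,8.1),16.9)
E
```

```text
clock: 38.65
tool_pos: [0.453, 0.0056, -0.0023]
ee_rot: [0.425, -2.901, 0.047]
ft_force: [0.3, -0.6, -0.4]
gripper_width: 0.0514
finger_force: 0.0
pre d(mm) [-0.9  1.6 40.7] twist [ 0.1 -0.   0.2] |d| 41 |t| 0.2
dn d(mm) [  0.   0. -50.] twist [0. 0. 0.] |d| 50 |t| 0.0
```

```bash
python3 -m jog '[{"offset":[-0.8,1.6,-5],"twist":[0,0,0.2],"claw":0.2},{"offset":[0,0,-3],"twist":[0,0,0],"claw":0.2},{"offset":[0,0,0],"twist":[0,0,0],"claw":0.2},{"offset":[0,0,0],"twist":[0,0,0],"claw":-1},{"offset":[0,0,0],"twist":[0,0,0],"claw":-1},{"offset":[0,0,0],"twist":[0,0,0],"claw":-1},{"offset":[0,0,0],"twist":[0,0,0],"claw":-1}]'
python3 - <<'E'
from h import *
print(pt((455.3,8.1))*1000); s=manip.observe()
f=go("lift",s["tool_pos"]+[0.05,0,.18],trot(90,ST)); f=place(82,(.004,0,.06),f,"over"); place(82,(.004,0,.002),f,"dn")
E
```

```text
clock: 39.35
tool_pos: [0.452, 0.0079, -0.01]
ee_rot: [0.432, -2.901, 0.047]
ft_force: [0.2, 2.2, 8.5]
gripper_width: 0.0289
finger_force: 58.6
[  0.39499191   0.1        -17.33380714]
lift d(mm) [ 50.   0. 180.] twist [  2.9 -20.  -17.6] |d| 187 |t| 26.8
over d(mm) [ 97.7  82.7 -46.7] twist [0. 0. 0.] |d| 136 |t| 0.0
dn d(mm) [ 19.9  -0.3 -54.5] twist [0. 0. 0.] |d| 58 |t| 0.0
```

```bash
python3 -m jog '[{"offset":[0,0,20],"twist":[0,0,0],"claw":-1},{"offset":[10,0,40],"twist":[0.6,-4,-3.5],"claw":-1},{"offset":[10,0,40],"twist":[0.6,-4,-3.5],"claw":-1},{"offset":[15,0,40],"twist":[0.6,-4,-3.5],"claw":-1},{"offset":[15,0,40],"twist":[0.6,-4,-3.5],"claw":-1},{"offset":[30,27,0],"twist":[0.5,-4,-3.6],"claw":-1},{"offset":[30,27,0],"twist":[0,0,0],"claw":-1},{"offset":[20,27,-10],"twist":[0,0,0],"claw":-1},{"offset":[0,0,0],"twist":[0,0,0],"claw":-1},{"offset":[0,0,0],"twist":[0,0,0],"claw":-1}]'
python3 - <<'E'
from h import *
viewer.read_camera("top");inhand(82); f=place(82,(.004,0,.02),None,"over"); place(82,(.004,0,.002),f,"dn"); print(manip.observe()["joints"].round(2))
E
```

```text
clock: 40.35
tool_pos: [0.5812, 0.0892, 0.1588]
ee_rot: [0.02, 3.003, -0.003]
ft_force: [-0.2, -0.6, -0.3]
gripper_width: 0.0284
finger_force: 59.7
in hand err [-1.5 -0. ] size [81.7 33.2] ang 0.2
over d(mm) [ 32.5   2.6 -73.6] twist [ 0.  -0.1 -0. ] |d| 81 |t| 0.1
dn d(mm) [  6.2  -0.1 -16.9] twist [0. 0. 0.] |d| 18 |t| 0.0
[-0.6   0.49  0.47  2.1  -0.39  0.5   1.7 ]
```

```bash
python3 -m jog '[{"offset":[11,0.9,-24],"twist":[0,0,0],"claw":-1},{"offset":[11,0.9,-25],"twist":[0,0,0],"claw":-1},{"offset":[11.5,0.8,-25],"twist":[0,0,0],"claw":-1},{"offset":[4,0,-10],"twist":[0,0,0],"claw":-1},{"offset":[0,0,0],"twist":[0,0,0],"claw":-1},{"offset":[0,0,0],"twist":[0,0,0],"claw":-1},{"offset":[0,0,0],"twist":[0,0,0],"claw":-1}]'
python3 - <<'E'
from h import *
p=np.load("pt.npy"); p[0]+=.001; np.save("pt.npy",p)
f=place(82,(.004,0,.002),None,"dn")
E
```

```text
clock: 41.15
tool_pos: [0.6193, 0.0912, 0.0766]
ee_rot: [0.022, 3.001, -0.002]
ft_force: [-0.3, -0.2, -0.2]
gripper_width: 0.0286
finger_force: 59.7
dn d(mm) [ 1.3 -0.9 -7.7] twist [ 0.   0.1 -0. ] |d| 8 |t| 0.1
```

```bash
python3 -m jog '[{"offset":[0.7,-0.5,-4],"twist":[0,0,0],"claw":-1},{"offset":[0.6,-0.4,-3.5],"twist":[0,0,0],"claw":-1},{"offset":[0,0,-1],"twist":[0,0,0],"claw":-1},{"offset":[-1.5,0,-0.6],"twist":[0,0,0],"claw":-1},{"offset":[-1.5,0,-0.6],"twist":[0,0,0],"claw":-1},{"offset":[0,0,0],"twist":[0,0,0],"claw":-1},{"offset":[0,0,0],"twist":[0,0,0],"claw":-1}]'
python3 - <<'E'
from h import *
f=place(82,(0,0,0),None,"spot")
E
```

```text
clock: 41.85
tool_pos: [0.6186, 0.0905, 0.0663]
ee_rot: [0.022, 3.0, -0.002]
ft_force: [1.4, 0.2, 5.6]
gripper_width: 0.0285
finger_force: 64.0
spot d(mm) [-1.1 -0.2 -0.7] twist [ 0.   0.1 -0.1] |d| 1 |t| 0.1
```

```bash
python3 -m jog '[{"offset":[-1.5,0,-0.5],"twist":[0,0,0],"claw":-1},{"offset":[0,0,0],"twist":[0,0,0],"claw":-1}]'; python3 -m jog '[{"offset":[-1.5,0,-0.5],"twist":[0,0,0],"claw":-1},{"offset":[0,0,0],"twist":[0,0,0],"claw":-1}]'; python3 -m jog '[{"offset":[-1.5,0,-0.5],"twist":[0,0,0],"claw":-1},{"offset":[0,0,0],"twist":[0,0,0],"claw":-1}]'
python3 - <<'E'
from h import *
f=place(82,(0,0,0),None,"spot")
E
```

```text
clock: 42.05
tool_pos: [0.617, 0.0905, 0.0657]
ee_rot: [0.022, 3.0, -0.002]
ft_force: [1.1, 0.4, 5.0]
gripper_width: 0.0288
finger_force: 63.8
clock: 42.25
tool_pos: [0.6166, 0.0905, 0.0656]
ee_rot: [0.022, 2.998, -0.002]
ft_force: [2.8, -0.7, 5.5]
gripper_width: 0.0286
finger_force: 63.5
clock: 42.45
tool_pos: [0.6165, 0.0904, 0.0656]
ee_rot: [0.023, 2.995, -0.002]
ft_force: [6.8, -0.7, 5.9]
gripper_width: 0.0286
finger_force: 63.1
spot d(mm) [ 1.  -0.2  0.1] twist [ 0.   0.4 -0. ] |d| 1 |t| 0.4
```

```bash
python3 -m jog '[{"offset":[0.5,0,0.2],"twist":[0,0,0],"claw":0.2},{"offset":[0,0,0],"twist":[0,0,0],"claw":0.2},{"offset":[0,0,0],"twist":[0,0,0],"claw":0.2},{"offset":[0,0,0],"twist":[0,0,0],"claw":0.2},{"offset":[-2,0,15],"twist":[0,0,0],"claw":0.2},{"offset":[-6,0,40],"twist":[0,0,0],"claw":0.2},{"offset":[-6,0,40],"twist":[0,0,0],"claw":0.2},{"offset":[-35,5,30],"twist":[0,4,0],"claw":0.2},{"offset":[-45,0,0],"twist":[0,4,1],"claw":0.2},{"offset":[-45,0,0],"twist":[0,0,2],"claw":0.2}]'
python3 - <<'E'
from h import *
np.set_printoptions(precision=1,suppress=True)
for i in range(3): viewer.read_camera("top")
s=manip.observe(); print(s["tool_pos"]*1000,s["joints"])
c,im=shot("wrist","w17"); [check(c,im,L) for L in (58,70,82)]
for r in slips(c,im):
    print(r[0])
    if abs(r[0][1]-46)<4 and abs(r[0][0][0]-452)<60: grip(r[0][0],r[0][3])
E
```

```text
clock: 43.45
tool_pos: [0.4753, 0.0958, 0.1912]
ee_rot: [-0.061, 3.139, -0.002]
ft_force: [-0.7, 0.6, -0.6]
gripper_width: 0.0513
finger_force: 0.0
[471.7  95.5 190.3] [-0.7  0.4  0.5  2.2 -0.3  0.7  1.6]
placed 58 centre err [-1.2  5.7] size [59.5 45.5] ang -0.1
  paper x 2.7 68.7 y -25.8 25.8
  paper x 2.1 60.3 y 13.4 19.1
placed 70 centre err [  6.3 -14. ] size [57.6 13.8] ang 0.1
  paper x 3.0 80.5 y -25.2 -7.0
placed 82 centre err [-2.2 -0. ] size [80.1 36. ] ang -0.4
  paper x 2.7 82.8 y 21.7 26.0
  paper x 3.0 84.0 y 17.1 19.9
  paper x 3.0 80.8 y -25.1 -21.5
(array([452.3, 100. ]), 46.2657585144043, 33.54892349243164, 3.420383930206299)
pre d(mm) [ -25.     4.1 -152. ] twist [-0.6 12.1  1.2] |d| 154 |t| 12.2
dn d(mm) [  0.   0. -50.] twist [0. 0. 0.] |d| 50 |t| 0.0
```

```bash
python3 -m jog '[{"offset":[-6.2,1,-38],"twist":[-0.1,3,0.3],"claw":0.2},{"offset":[-6.2,1,-38],"twist":[-0.2,3,0.3],"claw":0.2},{"offset":[-6.3,1,-38],"twist":[-0.2,3,0.3],"claw":0.2},{"offset":[-6.3,1,-38],"twist":[-0.1,3.1,0.3],"claw":0.2},{"offset":[0,0,-15],"twist":[0,0,0],"claw":0.2},{"offset":[0,0,-15],"twist":[0,0,0],"claw":0.2},{"offset":[0,0,-10],"twist":[0,0,0],"claw":0.2},{"offset":[0,0,0],"twist":[0,0,0],"claw":0.2},{"offset":[0,0,0],"twist":[0,0,0],"claw":0.2}]'
python3 - <<'E'
from h import *
grip((452.3,99.9),3.5)
E
```

```text
clock: 44.55
tool_pos: [0.4501, 0.0994, -0.0024]
ee_rot: [0.086, -2.93, 0.012]
ft_force: [-0.5, 0.4, -0.2]
gripper_width: 0.0513
finger_force: 0.0
pre d(mm) [-1.2  0.3 40.7] twist [ 0.1 -0.   0.1] |d| 41 |t| 0.2
dn d(mm) [  0.   0. -50.] twist [0. 0. 0.] |d| 50 |t| 0.0
```

```bash
python3 -m jog '[{"offset":[-1.1,0.3,-5],"twist":[0,0,0],"claw":0.2},{"offset":[0,0,-3],"twist":[0,0,0],"claw":0.2},{"offset":[0,0,0],"twist":[0,0,0],"claw":0.2},{"offset":[0,0,0],"twist":[0,0,0],"claw":-1},{"offset":[0,0,0],"twist":[0,0,0],"claw":-1},{"offset":[0,0,0],"twist":[0,0,0],"claw":-1},{"offset":[0,0,0],"twist":[0,0,0],"claw":-1}]'
python3 - <<'E'
from h import *
print(pt((452.3,99.9))*1000); s=manip.observe()
f=go("lift",s["tool_pos"]+[0.05,0,.18],trot(90,ST)); f=place(46,(.004,0,.06),f,"over"); place(46,(.004,0,.002),f,"dn")
E
```

```text
clock: 45.25
tool_pos: [0.4487, 0.0999, -0.01]
ee_rot: [0.087, -2.93, 0.011]
ft_force: [0.5, 0.6, 7.6]
gripper_width: 0.0293
finger_force: 58.6
[  0.03495422   0.1        -17.38241158]
lift d(mm) [ 50.   0. 180.] twist [  0.5 -20.1  -4.2] |d| 187 |t| 20.5
over d(mm) [ 82.4 -93.1 -53. ] twist [0. 0. 0.] |d| 135 |t| 0.0
dn d(mm) [ 19.9  -0.3 -54.5] twist [0. 0. 0.] |d| 58 |t| 0.0
```

```bash
python3 -m jog '[{"offset":[0,0,20],"twist":[0,0,0],"claw":-1},{"offset":[10,0,40],"twist":[0.1,-4,-0.8],"claw":-1},{"offset":[10,0,40],"twist":[0.1,-4,-0.8],"claw":-1},{"offset":[15,0,40],"twist":[0.1,-4,-0.8],"claw":-1},{"offset":[15,0,40],"twist":[0.1,-4,-0.9],"claw":-1},{"offset":[25,-31,0],"twist":[0.1,-4.1,-0.9],"claw":-1},{"offset":[25,-31,0],"twist":[0,0,0],"claw":-1},{"offset":[15,-31,-10],"twist":[0,0,0],"claw":-1},{"offset":[0,0,0],"twist":[0,0,0],"claw":-1},{"offset":[0,0,0],"twist":[0,0,0],"claw":-1}]'
python3 - <<'E'
from h import *
viewer.read_camera("top");inhand(46); f=place(46,(.004,0,.02),None,"over"); place(46,(.004,0,.002),f,"dn"); print(manip.observe()["joints"].round(2))
E
```

```text
clock: 46.25
tool_pos: [0.563, 0.0057, 0.1591]
ee_rot: [0.026, 3.003, -0.004]
ft_force: [-0.1, 0.4, -1.1]
gripper_width: 0.0288
finger_force: 59.5
in hand err [-1.   0.2] size [45.7 33.5] ang 0.1
over d(mm) [ 32.   -0.9 -79.8] twist [ 0.  -0.1 -0.1] |d| 86 |t| 0.1
dn d(mm) [  6.2  -0.1 -16.9] twist [0. 0. 0.] |d| 18 |t| 0.0
[-0.46  0.46  0.46  2.15 -0.43  0.47  1.88]
```

```bash
python3 -m jog '[{"offset":[11,-0.3,-26],"twist":[0,0,0],"claw":-1},{"offset":[11,-0.3,-27],"twist":[0,0,0],"claw":-1},{"offset":[11,-0.3,-27],"twist":[0,0,0],"claw":-1},{"offset":[4,0,-10],"twist":[0,0,0],"claw":-1},{"offset":[0,0,0],"twist":[0,0,0],"claw":-1},{"offset":[0,0,0],"twist":[0,0,0],"claw":-1},{"offset":[0,0,0],"twist":[0,0,0],"claw":-1}]'
python3 - <<'E'
from h import *
p=np.load("pt.npy"); p[0]+=.001; np.save("pt.npy",p)
f=place(46,(.004,0,.002),None,"dn")
E
```

```text
clock: 47.05
tool_pos: [0.6005, 0.0062, 0.0706]
ee_rot: [0.022, 3.001, -0.003]
ft_force: [-0.3, 0.1, -0.3]
gripper_width: 0.0287
finger_force: 59.5
dn d(mm) [ 1.5  0.3 -7.9] twist [ 0.1  0.1 -0. ] |d| 8 |t| 0.1
```

```bash
python3 -m jog '[{"offset":[0.7,-0.2,-4],"twist":[0,0,0],"claw":-1},{"offset":[0.6,0,-3.8],"twist":[0,0,0],"claw":-1},{"offset":[0,0,-1],"twist":[0,0,0],"claw":-1},{"offset":[-1.5,0,-0.6],"twist":[0,0,0],"claw":-1},{"offset":[-1.5,0,-0.6],"twist":[0,0,0],"claw":-1},{"offset":[0,0,0],"twist":[0,0,0],"claw":-1},{"offset":[0,0,0],"twist":[0,0,0],"claw":-1}]'; python3 -m jog '[{"offset":[-1.5,0,-0.5],"twist":[0,0,0],"claw":-1},{"offset":[0,0,0],"twist":[0,0,0],"claw":-1}]'; python3 -m jog '[{"offset":[-1.5,0,-0.5],"twist":[0,0,0],"claw":-1},{"offset":[0,0,0],"twist":[0,0,0],"claw":-1}]'
python3 - <<'E'
from h import *
f=place(46,(0,0,0),None,"spot")
E
```

```text
clock: 47.75
tool_pos: [0.6002, 0.0056, 0.0602]
ee_rot: [0.023, 2.999, -0.003]
ft_force: [2.0, 1.3, 5.6]
gripper_width: 0.0287
finger_force: 63.2
clock: 47.95
tool_pos: [0.5984, 0.0055, 0.0596]
ee_rot: [0.023, 2.999, -0.003]
ft_force: [1.6, 0.2, 4.8]
gripper_width: 0.0285
finger_force: 63.0
clock: 48.15
tool_pos: [0.5977, 0.0055, 0.0593]
ee_rot: [0.023, 2.998, -0.004]
ft_force: [2.7, 0.7, 5.4]
gripper_width: 0.029
finger_force: 63.2
spot d(mm) [1.3 1.  0.1] twist [ 0.1  0.2 -0. ] |d| 2 |t| 0.2
```

```bash
python3 -m jog '[{"offset":[0.6,0.9,0.3],"twist":[0,0,0],"claw":-1},{"offset":[0,0,0],"twist":[0,0,0],"claw":-1},{"offset":[-1.5,0,-0.5],"twist":[0,0,0],"claw":-1},{"offset":[-1.2,0,-0.4],"twist":[0,0,0],"claw":-1},{"offset":[0,0,0],"twist":[0,0,0],"claw":-1}]'
python3 - <<'E'
from h import *
f=place(46,(0,0,0),None,"spot")
E
python3 -m jog '[{"offset":[0.5,0,0.2],"twist":[0,0,0],"claw":0.2},{"offset":[0,0,0],"twist":[0,0,0],"claw":0.2},{"offset":[0,0,0],"twist":[0,0,0],"claw":0.2},{"offset":[0,0,0],"twist":[0,0,0],"claw":0.2},{"offset":[-2,0,15],"twist":[0,0,0],"claw":0.2},{"offset":[-6,0,40],"twist":[0,0,0],"claw":0.2},{"offset":[-6,-20,40],"twist":[0,0,0],"claw":0.2},{"offset":[-20,-40,30],"twist":[0,4,0],"claw":0.2},{"offset":[-30,-45,0],"twist":[0,4,0],"claw":0.2},{"offset":[-30,-45,0],"twist":[0,0,0],"claw":0.2}]'
python3 - <<'E'
from h import *
for i in range(3): viewer.read_camera("top")
c,im=shot("wrist","w18"); print(c["T"][:3,3]); [check(c,im,L) for L in (58,46)]
cs=shot("top","top3"); [check(*cs,L) for L in (46,58,70,82)]
for r in slips(*cs): print(r[0])
E
```

```text
clock: 48.65
tool_pos: [0.5977, 0.0056, 0.0593]
ee_rot: [0.024, 2.994, -0.006]
ft_force: [8.1, -2.2, 6.7]
gripper_width: 0.0289
finger_force: 62.8
spot d(mm) [1.3 0.9 0.1] twist [0.2 0.4 0. ] |d| 2 |t| 0.5
clock: 49.65
tool_pos: [0.5074, -0.1345, 0.1817]
ee_rot: [0.019, 3.141, -0.006]
ft_force: [1.0, -0.9, -0.1]
gripper_width: 0.051
finger_force: 0.0
[ 0.42531528 -0.13410629  0.3459662 ]
placed 58 centre err [-1.4  1.6] size [58.3 36.6] ang 0.0
  paper x 1.3 59.5 y 16.7 19.7
  paper x 1.3 68.1 y -25.3 25.6
placed 46 centre err [-1.2 -0.4] size [46.2 37.5] ang -0.0
  paper x 1.5 51.8 y 21.9 25.9
  paper x 1.5 50.8 y -25.3 -21.6
placed 46 centre err [ 2.4 -1. ] size [52.7 36.1] ang 0.5
  paper x -0.7 55.3 y -26.1 22.1
  paper x 172.4 221.4 y -49.9 26.9
placed 58 centre err [1.5 0.6] size [65.1 37.9] ang 0.5
  paper x 0.8 66.8 y -26.4 23.9
placed 70 centre err [ 1.2 -1.7] size [72.5 33.8] ang 0.0
  paper x 0.4 78.9 y -26.0 24.4
placed 82 centre err [ 2.2 -1.2] size [90.2 36. ] ang -0.5
  paper x 1.1 89.5 y -26.0 23.4
  paper x 178.4 232.2 y -15.3 38.3
(array([596.35137939,   6.13788033]), 43.10093307495117, 32.96342468261719, -0.42478179931640625)
(array([ 598.86621094, -171.24343872]), 56.047767639160156, 38.04380798339844, -0.8355484008789062)
(array([609.11102295, 183.49913025]), 66.26863861083984, 33.00583267211914, 0.041464127600193024)
(array([616.10809326,  96.03741455]), 81.42204284667969, 35.56775665283203, -0.202178955078125)
```

```bash
cat > crop.py <<'E'
import sys
from h import *
L=int(sys.argv[1]); viewer.read_camera("top"); c,im=shot("wrist")
a=proj(c,fromb(B,[L/2000,SPOT[L],.007]))[0]; x,y=int(a[0]),int(a[1]); x0,y0=max(x-50,0),max(y-65,0)
cv2.imwrite(f"pics/c{L}.png",cv2.resize(im[y0:y0+130,x0:x0+100],(200,260),interpolation=cv2.INTER_CUBIC)); check(c,im,L)
E
python3 -m jog '[{"offset":[-20,-16,0],"twist":[0,0,0],"claw":0.2},{"offset":[-20,-17,0],"twist":[0,0,0],"claw":0.2},{"offset":[0,0,0],"twist":[0,0,0],"claw":0.2},{"offset":[0,0,0],"twist":[0,0,0],"claw":0.2}]' | head -2; python3 crop.py 58
python3 -m jog '[{"offset":[0,43,0],"twist":[0,0,0],"claw":0.2},{"offset":[0,43,0],"twist":[0,0,0],"claw":0.2},{"offset":[0,43,0],"twist":[0,0,0],"claw":0.2},{"offset":[0,43,0],"twist":[0,0,0],"claw":0.2},{"offset":[0,0,0],"twist":[0,0,0],"claw":0.2},{"offset":[0,0,0],"twist":[0,0,0],"claw":0.2},{"offset":[0,0,0],"twist":[0,0,0],"claw":0.2}]' | head -2; python3 crop.py 46
python3 -m jog '[{"offset":[0,42,0],"twist":[0,0,0],"claw":0.2},{"offset":[0,42,0],"twist":[0,0,0],"claw":0.2},{"offset":[0,0,0],"twist":[0,0,0],"claw":0.2},{"offset":[0,0,0],"twist":[0,0,0],"claw":0.2},{"offset":[0,0,0],"twist":[0,0,0],"claw":0.2}]' | head -2; python3 crop.py 82
python3 -m jog '[{"offset":[0,42,0],"twist":[0,0,0],"claw":0.2},{"offset":[0,42,0],"twist":[0,0,0],"claw":0.2},{"offset":[0,0,0],"twist":[0,0,0],"claw":0.2},{"offset":[0,0,0],"twist":[0,0,0],"claw":0.2},{"offset":[0,0,0],"twist":[0,0,0],"claw":0.2}]' | head -2; python3 crop.py 70
python3 -c "
import cv2,numpy as np
t=cv2.imread('pics/top3.png')[140:300,130:510]
a=np.hstack([cv2.imread(f'pics/c{L}.png') for L in (58,46,82,70)]); b=cv2.resize(t,(760,320)); b=np.hstack([b,np.zeros((320,40,3),np.uint8)]); cv2.imwrite('pics/final.png',np.vstack([a,b]))"
```

```text
clock: 50.3
tool_pos: [0.4668, -0.1657, 0.1807]
placed 58 centre err [-2.  -0.2] size [59. 36.] ang -0.7
  paper x 2.1 59.0 y 17.1 19.3
  paper x 2.0 68.1 y -25.1 25.4
clock: 51.1
tool_pos: [0.4665, 0.0049, 0.1808]
placed 46 centre err [-1.6  0.3] size [47.8 36.1] ang -1.0
  paper x 2.2 56.5 y -25.1 25.8
  paper x 2.2 48.3 y 16.6 19.7
clock: 51.7
tool_pos: [0.4662, 0.0876, 0.1809]
placed 82 centre err [-7.9  0.1] size [69.1 37.1] ang 0.1
  paper x 3.0 68.2 y 22.6 25.8
  paper x 3.0 69.2 y 17.5 19.6
  paper x 3.1 71.3 y -25.1 -22.0
clock: 52.3
tool_pos: [0.4662, 0.1717, 0.1809]
placed 70 centre err [-2.5  0.2] size [68.2 35.2] ang 0.1
  paper x 3.9 67.1 y 21.7 24.9
  paper x 3.9 68.1 y 17.6 19.7
  paper x 4.0 70.3 y -24.2 -21.9
```

View pics/final.png

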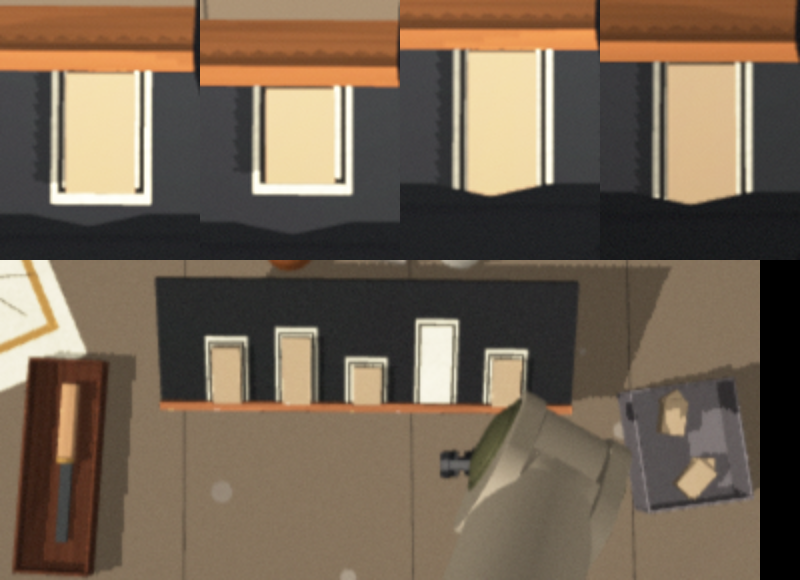

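The last picture shows all four slips inside their outlines with their lower ends at the ledge: crops left to right are the 58, 46, 82 and 70 mm slips. The 94 mm outline at about (437,360) is empty, the file is in the tray at about (65,460), and both offcuts are in the bin at about (685,440).

```bash
python3 -c "
from cell import manip
print(manip.hand_in())"
```

```text
the job is handed in; nothing more can be done
None
```

The job is handed in (the hand-in gave no verdict): the file is in the tool tray, both offcuts are in the scrap bin, and the 46, 58, 70 and 82 mm slips lie in their own outlines against the ledge; the 94 mm slip was absent, so its outline is empty.

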